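# Unhook the wide hanging bin and stand it in the drip tray

### The job

Take the wider of the two grey bins off the low rack by its carrying bar: swing its lower end well out and up until its foot is free of the keeper strip while the lip still hangs in the ledge, then lift the lip off the ledge. Set it down gently, upright and flat inside the steel drip tray, holding it until it stands there, then let go; leave the narrow bin hanging and do not disturb anything else.

Things in the scene. Friction and masses are not known exactly. Their poses are not given: they have to be found in the camera images.
- rack: Low upright wooden board, 360 mm long (its y), 18 mm thick, 140 mm high, fixed, with two wooden props up to 100 mm behind it. Origin: middle of the foot of the face the bins hang on; x level out of that face (away from the robot), y along the board, z up. Two steel strips, the ledge above and the keeper below, run its whole length on that face.
- rack_ledge (a point): Middle of the top of the ledge's upturned edge, at rack x 41, y 0, z 130 mm. The ledge is a channel: floor plate z 106 to 112 mm from the board to x 44, upturned edge x 38 to 44 mm up to z 130 mm. The bins hang over this edge by their lips.
- rack_keeper (a point): Middle of the outer lower corner of the keeper strip, at rack x 40, y 0, z 41 mm. The strip (x 0 to 40, z 41 to 49 mm) lies over the hung bins' feet: a bin lifts straight up only 5 mm, until its foot is swung out from under the strip. That takes about 25 degrees of tilt about the ledge (30 to 32 is safe), its lower end going out along rack +x and up.
- wide_bin: The wider grey plastic bin, 130 mm along its y, open-topped, about 0.32 kg. It hangs with axes parallel to the rack's, origin at rack x 90, z 30 mm; which of the two places along the rack varies. Origin: centre of the box's underside, x away from the board, z up. Box 84 mm in x, 105 mm high, walls 4 mm, flat underside, stands on its own; a carrying bar spans it along y above the rim.
- wide_bin_bar (a point): Middle of the wide bin's carrying bar: 12 mm thick in x, 20 mm tall, clear length 118 mm along y; at x -8, y 0, z 135 mm in the bin's frame, practically above its centre of mass. The bar's underside is 20 mm above the rim. Pinch it with fingers closing along the bin's x.
- wide_bin_lip (a point): Middle of the tip of the wide bin's lip, at x -55, y 0, z 90 mm in the bin's frame. The back flange (z 100 to 105 mm) reaches back to x -57.5 mm; the lip turns down from it (x -57.5 to -52.5, z 90 to 100 mm) and hangs in the ledge channel just behind the upturned edge, tip 8 mm above the channel's floor.
- wide_bin_foot (a point): Tip of the wide bin's foot, at x -89.5, y 0, z 3 mm in the bin's frame. The foot is a flat tongue 60 mm wide, 6 mm thick, flush with the underside, reaching back from the box to touch the board, under the keeper strip.
- wide_bin_mid (a point): Middle of the wide bin's whole footprint (box and foot, 132 x 130 mm), at x -24, y 0, z 0 mm in the bin's frame.
- tray: Rectangular stainless drip tray, 196 mm in x, 186 mm in y, rim 16 mm high, walls 3 mm, fixed on the worktop. Origin: centre of its underside, z up.
- tray_in (a point): Centre of the tray's inner floor (inside 190 x 180 mm), 3 mm above its underside.
- narrow_bin: The narrower grey bin (85 mm along its y), otherwise shaped like the wide one and hung the same way 170 mm along the rack from it (centre to centre); to be left hanging. Origin: centre of the box's underside.
- pot_lid: Stainless stockpot lid with black knob, 180 mm across, 44 mm high, lying on the worktop; origin at the centre of its underside. Leave alone.
- container_a: Clear open container 130 x 100 x 60 mm; origin at the centre of its underside. Leave alone.
- container_b: Clear open container 150 x 110 x 50 mm; origin at the centre of its underside. Leave alone.
- sieve: Black plastic sieve, bowl 150 mm across and 50 mm high with a 110 mm handle along its x; origin under the bowl's centre. Leave alone.
- garlic_jar: White ceramic jar, 84 mm across, 110 mm high; origin at the centre of its underside. Leave alone.
- mat_holder: Bamboo mat holder, open wooden box 70 x 110 x 90 mm with a roll 44 mm thick across it; origin at the centre of its underside. Leave alone.
Not all that is in view belongs to the job. Leave any purple look-alike of the wide_bin alone.

How it is judged:
By the outcome, as a careful person would: the job done as asked, in the order asked, and still so for the second after the job is handed in, with the robot touching nothing.
It also fails if it takes over 51 s, if anything falls off the work surface, if the arm or the gripper's body presses on something with over 40 N, if the wrist force passes 120 N, or if a joint passes its speed limit or range.

### The arm

A 6-joint arm with a two-finger parallel gripper is mounted at the origin on the work surface. World frame = base frame: x ahead of the robot, y to its left, z up, the work surface at z = 0. Lengths are in m, angles in rad, forces in N, time in s.
With the tool pointing down it reaches from about 0.35 to 0.925 m from the base axis. Payload 6.4 kg.
Tool frame: the origin (TCP) lies at the very end of the fingers, on their centre line; the grasp point (between the pads) lies 19 mm behind it; z points along the fingers, y is the direction in which the jaws open and shut (so a half turn about z gives the same grasp; the last joint's range is limited). The gripper opens to 94 mm and grips with 3 to 60 N. Pads are 16 mm wide; open, the fingers measure 119 mm over their backs; the gripper's body (75 mm by 177 mm) begins 78 mm behind the grasp point.
Start: joints at [1.094, 0.245, 1.558, -0, 1.339, -0.174], TCP at [0.194, 0.62, 0.205] pointing down, gripper open.
Joint ranges: [-3.13, 3.13], [-1.02, 2.26], [0.13, 2.54], [-0.95, 4.09], [0.21, 2.88], [-2.74, 2.74]. Speed limits (rad/s): [2.57, 2.57, 3.14, 3.14, 3.14, 3.14].

### API

Orientations are given as a unit quaternion [w, x, y, z].
In Python, from rig import ctrl gives the robot as it stands.
- The arm moves only by the tool apply_moves, never from a script. Its argument "deltas" is a list that holds one entry, the list of rows, each a list of 5 numbers: the shift along the tool's x, y, z in mm, then the turn about the tool's z in degrees, then the finger opening in mm, from 0 to 94. A call has 1 to 10 rows; each row shifts and turns the commanded pose from where the row before left it, along the tool's axes as they then stand; what a row does not reach is not made up. A row lasts 1/10 s, in which the tool goes at most 50 mm and 8.59 degrees, less where a joint would pass 70% of its speed; a pose out of reach is approached as far as the arm can. A call is refused whole if a number of a shift passes 50 or a number of a turn 8.59, either way. A call with a gripper value outside its range is refused whole. The fingers move at their own pace and stop on an object; the grip force is fixed at half the most. Time passes only in rows, so rows that do not move let the fingers close. It gives the time, the measured TCP pose, the force and the opening at its end, in the units of the state.
- ctrl.get_obs(): the state, without advancing time (a new reading comes with each control period).
- ctrl.grab_frame(name): name is "side" or "top" or "wrist"; returns the picture (400x640x3 uint8, blue, green, red); there is no depth.
- ctrl.get_calibration(name): a dict with "intrinsics" (3x3 intrinsics, pixels), "origin" and "rotation" of the camera in the world. Camera axes: x right, y up, looking along -z (the intrinsics and any distortion apply to the point x, -y, -z); pixel columns grow to the right and rows downward; lengths in m; the calibration is good to about 2 mm. A picture is of the moment at which its call begins: read the wrist's pose just before it. get_calibration takes no time and is no camera call; for the wrist camera it gives the pose at the moment of the call.
- ctrl.close_job(): hands the job in, once; it reports no verdict.
The state is a dict: "time": time; "joint_positions": joint angles; "joint_vel": joint speeds; "tau": joint torques, N m; "position": TCP position; "ee_rot": TCP orientation; "ft_force": force on the tool from outside, world axes, zero at the start; "ft_torque": the same for the moment, N m; "opening": finger opening in m.
Only numpy, scipy, OpenCV 4.12 (cv2) and the standard library are available. Lean on these libraries where they do the work, as an engineer would, in place of code of your own. Each camera call takes 0.05 s, during which the arm holds its last target.

## Working session

There is one attempt and no reset: what is moved stays moved. The work goes in short steps, Python scripts to look and compute and a tool call to move; the robot and the scene stay as the last step left them, time stands still between calls to the robot, and variables do not carry over. Pictures are saved under pics/ and viewed, and the job is handed in when it is done.

Besides the shell and the picture viewer there is one more tool, called after ">>>" as a command line: name --argument value ..., lists and objects as JSON in quotes. apply_moves: Moves the arm, as the interface text tells. Its arguments: {"type":"object","properties":{"deltas":{"type":"array"}},"required":["deltas"]}

```bash
mkdir -p pics; ls; python3 - <<'E'
from rig import ctrl
import cv2
for n in ("side","top","wrist"):
    cv2.imwrite(f"pics/{n}0.png",ctrl.grab_frame(n))
    c=ctrl.get_calibration(n); print(n,{k:(v.tolist() if hasattr(v,'tolist') else v) for k,v in c.items()})
print(ctrl.get_obs())
E
```

```text
pics
side {'intrinsics': [[471.33289393692496, 0.0, 321.9655874721985], [0.0, 471.33289393692496, 190.11343629851572], [0.0, 0.0, 1.0]], 'origin': [-0.12078857513112251, -0.7229713697486484, 1.1142489808689529], 'rotation': [0.8716546584107709, 0.35091404212002475, -0.1262391590069562, -0.31802698980904787]}
top {'intrinsics': [[427.59624383741715, 0.0, 318.98710908507985], [0.0, 427.59624383741715, 198.4499592554731], [0.0, 0.0, 1.0]], 'origin': [0.29620062026039706, 0.005423941197190935, 1.3115928639819772], 'rotation': [0.715009501010153, 0.056529198275442394, -0.04791467382836057, -0.6951762706245584]}
wrist {'intrinsics': [[292.2032610548145, 0.0, 317.6599252182817], [0.0, 292.2032610548145, 200.3411911341356], [0.0, 0.0, 1.0]], 'origin': [0.11471150581800656, 0.6457857114011102, 0.3822915366107404], 'rotation': [0.7973280616424824, -0.11674443555600876, -0.08499009140369672, 0.5860165383735703]}
{'time': 0.15, 'joint_positions': array([ 1.09391246e+00,  2.45624770e-01,  1.55868722e+00, -1.49372678e-05,
        1.33869140e+00, -1.74085858e-01]), 'joint_vel': array([-0.00246699, -0.0027302 , -0.00309311, -0.00108578,  0.0003465 ,
        0.00136876]), 'tau': array([ 9.76178926e-04, -4.16269326e+01, -3.14981103e+01,  6.85279537e-02,
        3.16390407e-02, -1.06050891e-04]), 'position': array([0.19360989, 0.62003629, 0.20464211]), 'ee_rot': array([-2.18669160e-04,  1.50819538e-01,  9.88561060e-01, -6.70658419e-04]), 'ft_force': array([ 0.08960773,  0.98868833, -0.0424614 ]), 'ft_torque': array([0.004056  , 0.02309674, 0.02555544]), 'opening': 0.09386832669809513}
```

View pics/side0.png

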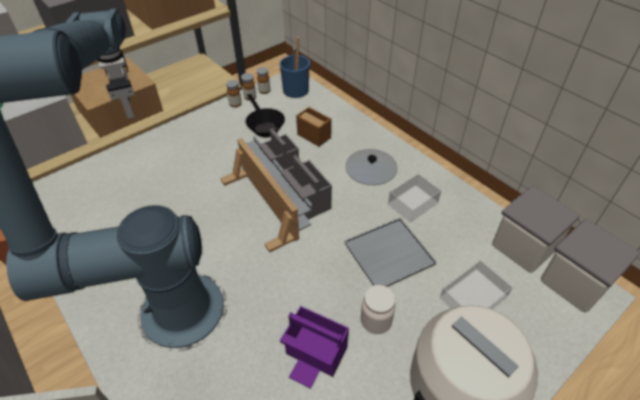

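View pics/top0.png

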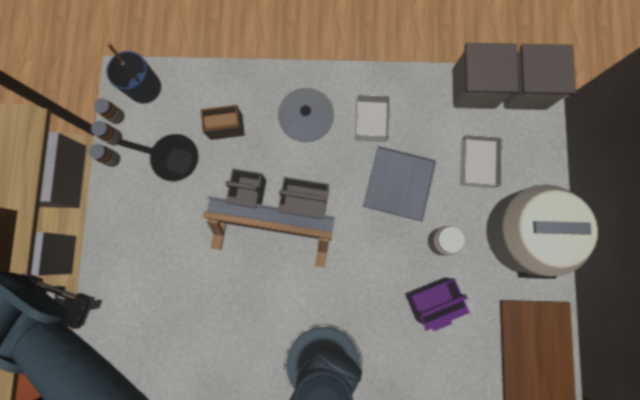

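View pics/wrist0.png

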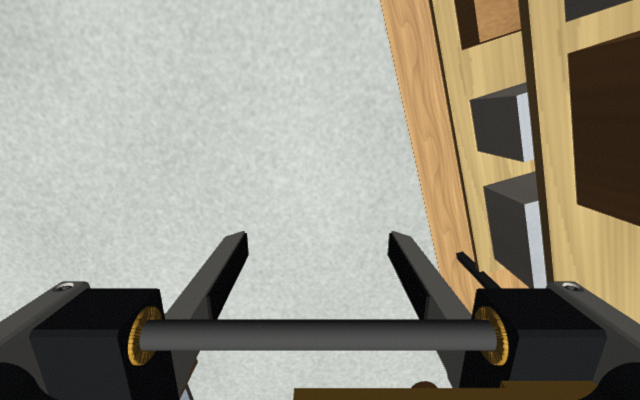

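The wide bin candidate is at top px (303,197) and the narrow one at (245,188). The purple look-alike is at (437,303), and there are two larger grey boxes at (487,75) and (545,75). I'll enlarge a crop to check the choice.

```bash
python3 - <<'E'
import cv2
a=cv2.imread('pics/top0.png')[155:280,190:350]; cv2.imwrite('pics/top0c.png',cv2.resize(a,None,fx=5,fy=5,interpolation=cv2.INTER_CUBIC)[:600,:800])
a=cv2.imread('pics/top0.png')[135:235,350:450]; cv2.imwrite('pics/top0t.png',cv2.resize(a,None,fx=6,fy=6,interpolation=cv2.INTER_CUBIC))
a=cv2.imread('pics/side0.png')[120:260,210:370]; cv2.imwrite('pics/side0c.png',cv2.resize(a,None,fx=4,fy=4,interpolation=cv2.INTER_CUBIC))
E
```

```text
(no output)
```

View pics/top0c.png

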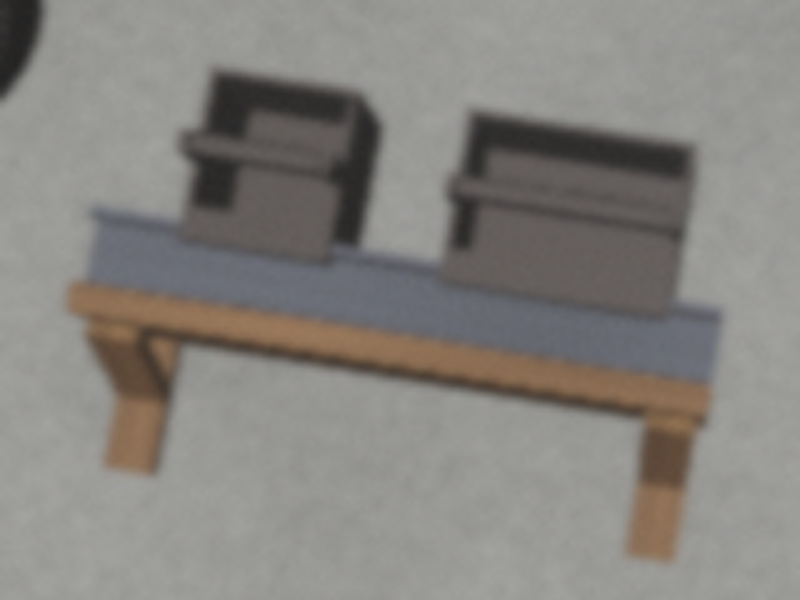

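View pics/top0t.png

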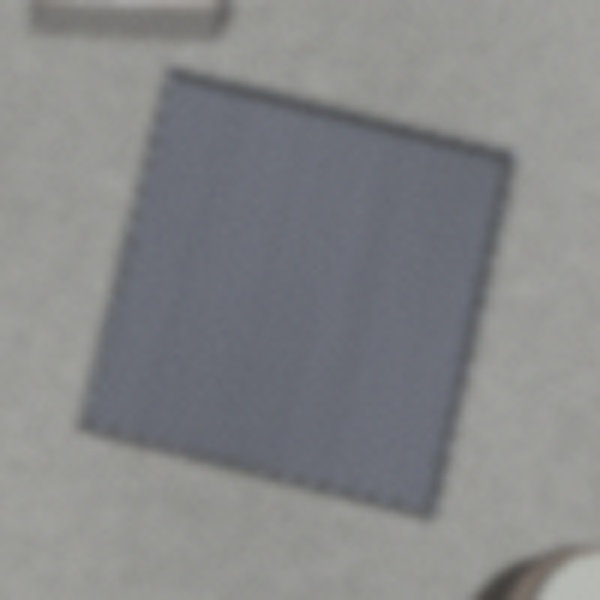

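View pics/side0c.png

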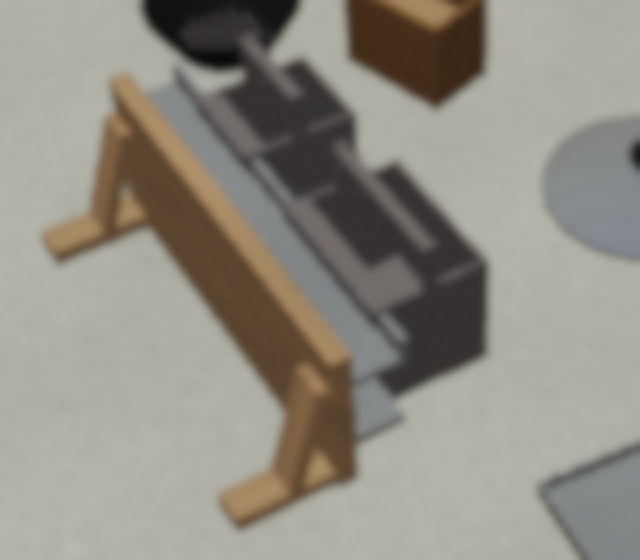

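The crop shows the wide bin at the right (−y) end of the rack. Its bar runs from crop px (452,190) to (683,224), so its middle is at top px (303.6,196.4). The narrow bin is at the left end. The tray corners are clear.

```bash
cat > h.py <<'E'
import numpy as np, cv2
from scipy.spatial.transform import Rotation as R
from rig import ctrl
def qR(q): return R.from_quat([q[1],q[2],q[3],q[0]]).as_matrix()
def cal(n):
    c=ctrl.get_calibration(n); return np.array(c['intrinsics']),np.array(c['origin']),qR(c['rotation'])
def ray(c,p,z):
    K,o,M=c; d=M@np.array([(p[0]-K[0,2])/K[0,0],-(p[1]-K[1,2])/K[1,1],-1]); return o+d*(z-o[2])/d[2]
def proj(c,P):
    K,o,M=c; q=(np.asarray(P)-o)@M; return np.stack([K[0,2]-K[0,0]*q[...,0]/q[...,2], K[1,2]+K[1,1]*q[...,1]/q[...,2]],-1)
E
python3 - <<'E'
from h import *
c=cal('top')
def show(n,p,z): r=ray(c,p,z); print(n,r.round(4)); return r
a=show('ledgeL',(208.6,196.6),.13);b=show('ledgeR',(334.4,217.4),.13);print(np.linalg.norm(a-b),np.degrees(np.arctan2(*(a-b)[[1,0]]))-90)
a2=show('boardL',(204.4,211.6),.14);b2=show('boardR',(332.4,232),.14);print(np.linalg.norm(a2-b2),np.degrees(np.arctan2(*(a2-b2)[[1,0]]))-90)
l=show('barL',(190+452/5,155+190/5),.175);r=show('barR',(190+683/5,155+224/5),.175);print((l+r)/2,np.linalg.norm(l-r),np.degrees(np.arctan2(*(l-r)[[1,0]]))-90)
T=np.array([ray(c,p,.016) for p in [(378.7,146.7),(435.3,160.8),(422.2,221.3),(363.7,206.7)]]);print(T.round(4),T.mean(0))
for i in range(4): d=T[(i+1)%4]-T[i]; print(np.linalg.norm(d),np.degrees(np.arctan2(d[1],d[0])))
# rack frame
th=np.arctan2(*(a-b)[[1,0]])-np.pi/2
x=np.array([np.cos(th),np.sin(th),0]);y=np.array([-np.sin(th),np.cos(th),0])
o=(a+b)/2-.044*x; print('rack o',o, (a2+b2)/2)
print('bar in rack',((l+r)/2-o)@x,((l+r)/2-o)@y)
s=cal('side')
for n,yy in(('bar',-85),):
  print(proj(s,[o*[1,1,0]+.082*x-.085*y+[0,0,.175]]),proj(c,[o*[1,1,0]+.082*x-.085*y+[0,0,.175]]))
E
```

```text
ledgeL [0.4687 0.3319 0.13  ]
ledgeR [ 0.42   -0.0219  0.13  ]
0.35711764506919763 -7.844388242491888
boardL [0.4251 0.338  0.14  ]
boardR [ 0.3787 -0.0171  0.14  ]
0.3581023754226891 -7.443564246973622
barL [0.4773 0.1262 0.175 ]
barR [0.4622 0.0012 0.175 ]
[0.46971341 0.0636899  0.175     ] 0.12585176848175686 -6.892694262383245
[[ 0.6569 -0.1572  0.016 ]
 [ 0.6166 -0.3325  0.016 ]
 [ 0.4275 -0.2908  0.016 ]
 [ 0.4672 -0.1131  0.016 ]] [ 0.54204499 -0.22339957  0.016     ]
0.17987508500395072 -102.97314703256166
0.19363761624868175 167.56830760526674
0.18211508208054966 77.39468245572593
0.1947985345665073 -13.09267025043869
rack o [0.40077358 0.16101876 0.13      ] [0.40185473 0.16042433 0.14      ]
bar in rack 0.08157846632311234 -0.08700897224201568
[[304.14769039 169.22119511]] [[302.75112945 196.12069962]]
```

```bash
cat >> h.py <<'E'
def state():
    o=ctrl.get_obs(); M=qR(o['ee_rot']); return o,np.array(o['position']),M
def yawy(M): return np.degrees(np.arctan2(M[1,1],M[0,1]))
def plan(goal,yaw,n,op,start=None,dec=0):
    o,p,M=state(); y0=yawy(M)
    if start: p,y0=np.array(start[:3]),start[3]
    g=np.array(goal); rows=[]; pp=p.copy(); yy=y0
    for i in range(n):
        tgt=p+(g-p)*(i+1)/n
        ty=np.array([np.cos(np.radians(yy)),np.sin(np.radians(yy)),0]);tz=np.array([0,0,-1.]);tx=np.cross(ty,tz)
        d=(tgt-pp)*1000; turn=round(-(yaw-y0)/n,1)
        r=[round(d@tx,dec),round(d@ty,dec),round(d@tz,dec)]
        pp=pp+(r[0]*tx+r[1]*ty+r[2]*tz)/1000; yy-=turn
        rows.append(r+[turn,op])
    print(rows); print('end',pp.round(4),round(yy,2)); return rows
E
python3 - <<'E'
from h import *
o,p,M=state();print(p,yawy(M),M.round(3).tolist())
plan([.332,.342,.275],32.6,8,94)
E
```

```text
[0.19360989 0.62003629 0.20464211] 72.65115889004613 [[-0.955, 0.298, -0.001], [0.298, 0.955, -0.001], [0.0, -0.001, -1.0]]
[[np.float64(-27.0), np.float64(-28.0), np.float64(-9.0), np.float64(5.0), 94], [np.float64(-29.0), np.float64(-26.0), np.float64(-9.0), np.float64(5.0), 94], [np.float64(-31.0), np.float64(-23.0), np.float64(-8.0), np.float64(5.0), 94], [np.float64(-34.0), np.float64(-20.0), np.float64(-9.0), np.float64(5.0), 94], [np.float64(-34.0), np.float64(-17.0), np.float64(-9.0), np.float64(5.0), 94], [np.float64(-37.0), np.float64(-14.0), np.float64(-9.0), np.float64(5.0), 94], [np.float64(-37.0), np.float64(-11.0), np.float64(-9.0), np.float64(5.0), 94], [np.float64(-38.0), np.float64(-7.0), np.float64(-8.0), np.float64(5.0), 94]]
end [0.3322 0.342  0.2746] 32.65
```

>>> apply_moves --deltas '[[[-27, -28, -9, 5, 94], [-29, -26, -9, 5, 94], [-31, -23, -8, 5, 94], [-34, -20, -9, 5, 94], [-34, -17, -9, 5, 94], [-37, -14, -9, 5, 94], [-37, -11, -9, 5, 94], [-38, -7, -8, 5, 94]]]'

```text
time: 0.95
position: [0.3327, 0.3409, 0.2757]
ee_rot: [0.0, 0.481, 0.877, 0.0]
ft_force: [-0.0, 0.8, -1.0]
opening: 0.0941
```

```bash
python3 - <<'E'
from h import *
o,p,M=state();print(o['time'],p,yawy(M))
plan([.4698,.0645,.275],-7.6,9,60)
E
```

```text
0.95 [0.33270165 0.34090748 0.27570753] 32.46350825516681
[[np.float64(-34.0), np.float64(-4.0), np.float64(0.0), np.float64(4.5), 60], [np.float64(-34.0), np.float64(-1.0), np.float64(0.0), np.float64(4.5), 60], [np.float64(-35.0), np.float64(2.0), np.float64(0.0), np.float64(4.5), 60], [np.float64(-34.0), np.float64(5.0), np.float64(0.0), np.float64(4.5), 60], [np.float64(-33.0), np.float64(7.0), np.float64(0.0), np.float64(4.5), 60], [np.float64(-33.0), np.float64(9.0), np.float64(0.0), np.float64(4.5), 60], [np.float64(-32.0), np.float64(13.0), np.float64(1.0), np.float64(4.5), 60], [np.float64(-31.0), np.float64(14.0), np.float64(-0.0), np.float64(4.5), 60], [np.float64(-30.0), np.float64(17.0), np.float64(-0.0), np.float64(4.5), 60]]
end [0.4694 0.0642 0.2747] -8.04
```

>>> apply_moves --deltas '[[[-34, -4, 0, 4.4, 60], [-34, -1, 0, 4.4, 60], [-35, 2, 0, 4.4, 60], [-34, 5, 0, 4.4, 60], [-33, 7, 0, 4.5, 60], [-33, 9, 0, 4.5, 60], [-32, 13, 0, 4.5, 60], [-31, 14, 0, 4.5, 60], [-30, 17, 0, 4.5, 60], [0, 0, 0, 0, 60]]]'

```text
time: 1.95
position: [0.4723, 0.0641, 0.2751]
ee_rot: [0.0, 0.753, 0.658, -0.0]
ft_force: [0.1, -0.4, 0.1]
opening: 0.0602
```

```bash
python3 - <<'E'
from h import *
c=cal('wrist');o,p,M=state();print(o['time'],p,yawy(M),o['opening'])
cv2.imwrite('pics/w1.png',ctrl.grab_frame('wrist'))
th=np.radians(-7.6);x=np.array([np.cos(th),np.sin(th),0]);y=np.array([-np.sin(th),np.cos(th),0]);b=np.array([.4698,.0645,0])
for xx,yy,z in((0,0,.175),(0,.059,.175),(0,-.059,.175),(-.006,0,.175),(.006,0,.175),(-.038-.0,.0,.13)): print(xx,yy,proj(c,b+x*xx+y*yy+[0,0,z]).round(1))
E
```

```text
1.95 [0.47234502 0.06409833 0.27507415] -7.756737110237062 0.060175055465128816
0 0 [314.3 201.7]
0 0.059 [313.9 141.4]
0 -0.059 [314.7 255.4]
-0.006 0 [308.3 201.7]
0.006 0 [320.4 201.7]
-0.038 0.0 [281.5 190.3]
```

View pics/w1.png

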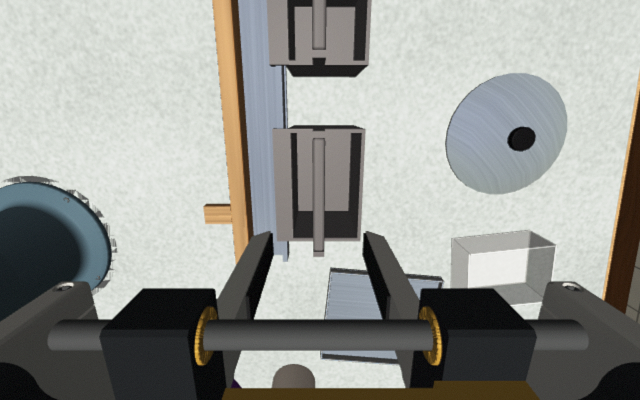

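```bash
python3 - <<'E'
import cv2
a=cv2.imread('pics/w1.png')[115:275,220:380]; cv2.imwrite('pics/w1c.png',cv2.resize(a,None,fx=3.75,fy=3.75,interpolation=cv2.INTER_CUBIC))
E
```

```text
(no output)
```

View pics/w1c.png

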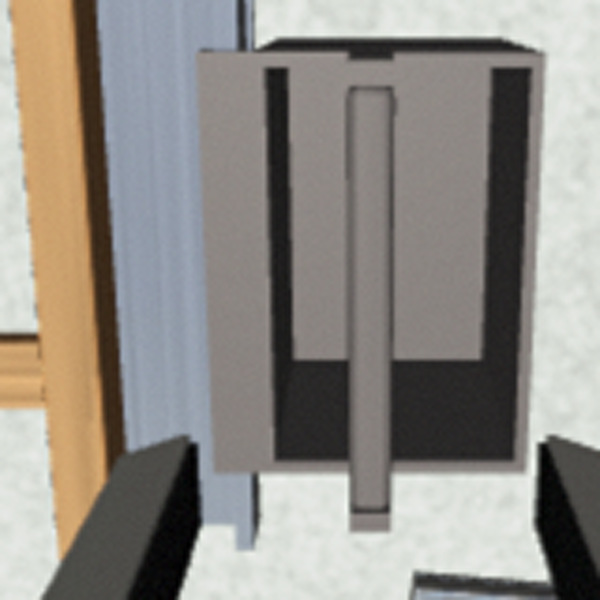

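```bash
python3 - <<'E'
from h import *
c=cal('wrist')
f=lambda u,v,z: ray(c,(220+u/3.75,115+v/3.75),z)
a=f(371,88,.175);b=f(371,510,.175);print(a,b,(a+b)/2,np.linalg.norm(a-b),np.degrees(np.arctan2(*(a-b)[[1,0]]))-90)
q=[f(198,50,.135),f(545,52,.135),f(525,470,.135),f(215,470,.135)]
for i in range(4):
    d=q[(i+1)%4]-q[i];print(q[i].round(4),np.linalg.norm(d).round(4),np.degrees(np.arctan2(d[1],d[0])).round(2))
m=np.mean(q,0);th=np.radians(-7.7);print('rim centre',m,'bar from it', m-.2*0+np.array([np.cos(th),np.sin(th),0])*(57.5/2-42/2-8)/1000)
E
```

```text
[0.48169649 0.12662052 0.175     ] [0.46649549 0.01206485 0.175     ] [0.47409599 0.06934268 0.175     ] 0.11555982313481383 -7.5587205548809635
[0.4344 0.1402 0.135 ] 0.0978 -7.95
[0.5313 0.1267 0.135 ] 0.1282 -97.77
[ 5.139e-01 -3.000e-04  1.350e-01] 0.0978 172.42
[0.417  0.0126 0.135 ] 0.1289 82.24
rim centre [0.47415507 0.06980164 0.135     ] bar from it [0.47390732 0.06983513 0.135     ]
```

The wrist view shows the bar centred between the fingertips at about column 319, rows 138–251. Its yaw is −7.6° and its width is about 11.5 mm, which matches the description. The wrist camera puts the bar middle at (0.474, 0.0695), 4–5 mm from the top-camera value. I'm trusting the closer view.

>>> apply_moves --deltas '[[[2, 1, 30, 0, 60], [1, 0, 30, 0, 60], [1, 0, 30, 0, 60], [0, 0, 20, -0.1, 60], [0, 0, 12, 0, 60], [0, 0, 0, 0, 24], [0, 0, 0, 0, 24], [0, 0, 0, 0, 24]]]'

```text
time: 2.8
position: [0.4739, 0.0708, 0.155]
ee_rot: [0.001, 0.751, 0.66, 0.001]
ft_force: [0.4, 0.3, 0.2]
opening: 0.039
```

```bash
python3 - <<'E'
from h import *
o,p,M=state();print(o['time'],p,yawy(M),o['opening'],o['ft_force'])
for n in('wrist','side'): cv2.imwrite(f'pics/{n}2.png',ctrl.grab_frame(n))
a=cv2.imread('pics/side2.png')[100:260,190:390]; cv2.imwrite('pics/side2c.png',cv2.resize(a,None,fx=3.7,fy=3.7,interpolation=cv2.INTER_CUBIC))
E
```

```text
2.8 [0.47391479 0.07080311 0.15497437] -7.3256260017618855 0.03899466308674606 [0.4482731  0.30799507 0.24846235]
```

View pics/wrist2.png

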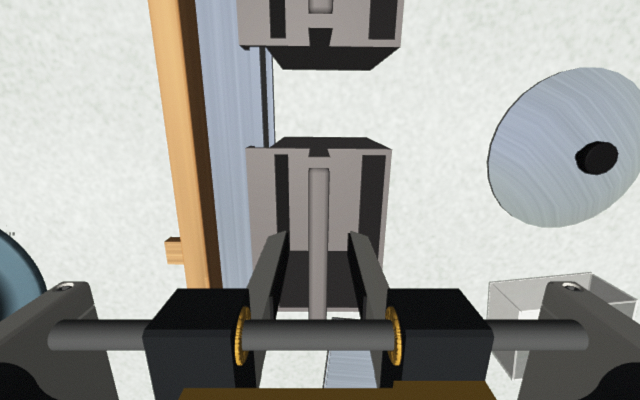

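View pics/side2c.png

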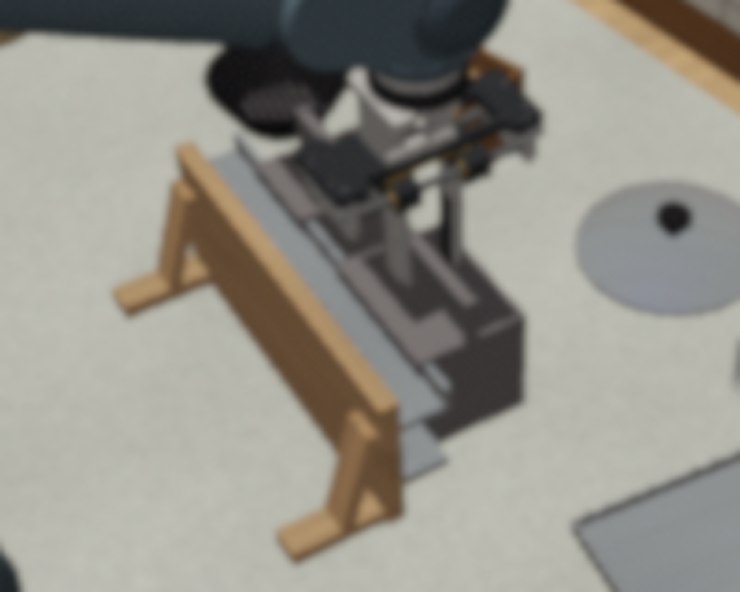

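The fingers straddle the bar: tips at columns 286 and 350, bar at 318. I'll close them to a loose cage and swing the bar back and up gently.

>>> apply_moves --deltas '[[[0, 0, 0, 0, 24], [0, 0, 0, 0, 24], [0, -3, 0, 0, 24], [0, -3, 0, 0, 24], [0, -2, 0, 0, 24], [0, -2, 0, 0, 24], [0, -2, -1, 0, 24], [0, -2, -1, 0, 24], [0, -2, -1, 0, 24]]]'

```text
time: 3.8
position: [0.4601, 0.0723, 0.1585]
ee_rot: [0.003, 0.751, 0.66, 0.003]
ft_force: [9.5, -1.0, 3.5]
opening: 0.0242
```

```bash
cat > look.py <<'E'
from h import *
import sys
k=sys.argv[1]
o,p,M=state();print(o['time'],p,yawy(M),o['opening'],np.array(o['ft_force']).round(2))
b=np.array([.4740,.0695]);th=np.radians(-7.55);d=p[:2]-b;print('tool rack dx,dy',d@[np.cos(th),np.sin(th)],d@[-np.sin(th),np.cos(th)])
s=ctrl.grab_frame('side')[100:260,190:390];w=ctrl.grab_frame('wrist')[100:350,150:500]
s=cv2.resize(s,(450,360),interpolation=cv2.INTER_CUBIC);w=cv2.resize(w,(350*360//250//1,360))[:,75:425]
cv2.imwrite(f'pics/l{k}.png',np.hstack([s,w]))
E
python3 look.py 3
```

```text
3.8 [0.46014659 0.0722828  0.15853716] -7.366488818300472 0.024196782487443513 [ 9.46 -1.02  3.48]
tool rack dx,dy -0.014098948492641481 0.0009384531874133458
```

View pics/l3.png

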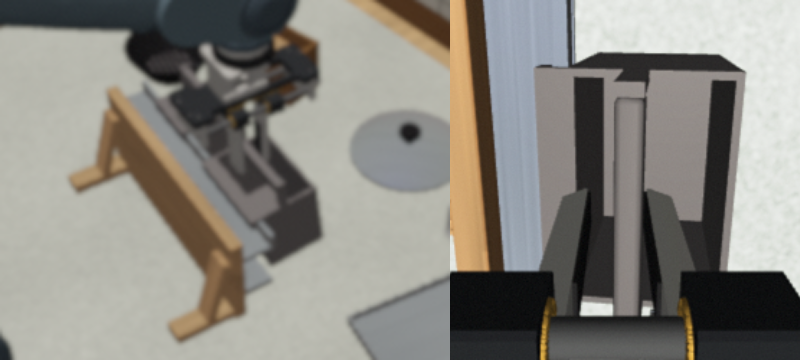

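>>> apply_moves --deltas '[[[0, -2, -2, 0, 24], [0, -2, -2, 0, 24], [0, -2, -2, 0, 24], [0, -2, -1, 0, 24]]]'

```text
time: 4.3
position: [0.4527, 0.0733, 0.1663]
ee_rot: [0.004, 0.751, 0.66, 0.003]
ft_force: [9.4, -1.3, 6.1]
opening: 0.0239
```

```bash
python3 look.py 4
```

```text
4.3 [0.45268547 0.07329482 0.16627453] -7.362395611589065 0.0239045213594865 [ 9.44 -1.32  6.09]
tool rack dx,dy -0.021628352956891073 0.0009613759663655263
```

View pics/l4.png

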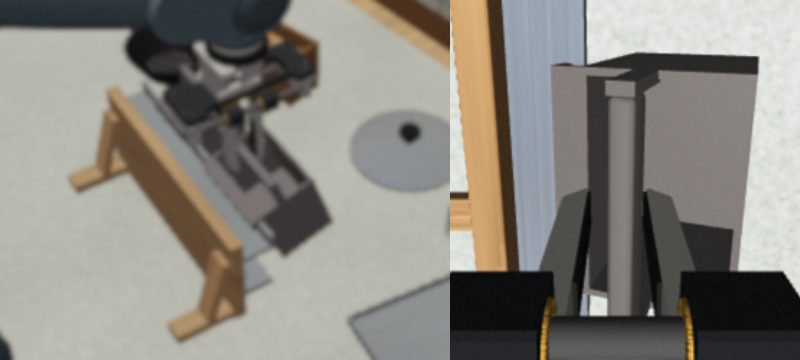

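>>> apply_moves --deltas '[[[0, -2, -1, 0, 24], [0, -2, -1, 0, 24], [0, -2, -1, 0, 24], [0, -1, 0, 0, 24]]]'

```text
time: 4.8
position: [0.4462, 0.0742, 0.1699]
ee_rot: [0.004, 0.751, 0.66, 0.004]
ft_force: [8.6, -0.6, 7.5]
opening: 0.0241
```

```bash
python3 look.py 5
```

```text
4.8 [0.446153   0.07417832 0.16994304] -7.360338013953877 0.024096580021100166 [ 8.6  -0.57  7.46]
tool rack dx,dy -0.02822027840882408 0.0009789106927054507
```

View pics/l5.png

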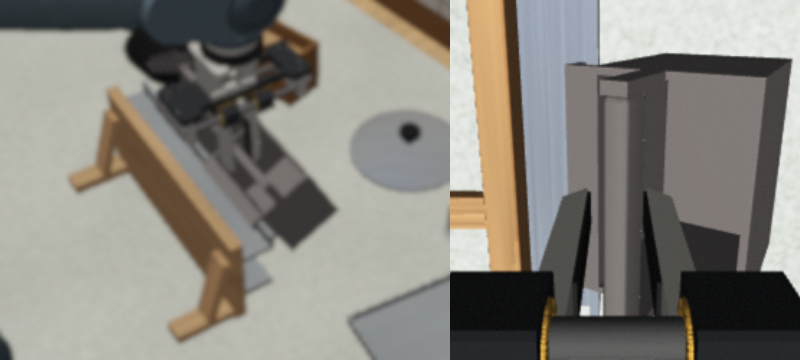

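```bash
cat > fit.py <<'E'
from h import *
from scipy.optimize import least_squares
def fit(pts,px,yw=-7.5):
    c=cal('wrist');px=np.array([[150+(u-450+75)/1.44,100+v/1.44] for u,v in px]);pts=np.array(pts,float)/1000
    th=np.radians(yw);X=np.array([np.cos(th),np.sin(th),0]);Y=np.array([-np.sin(th),np.cos(th),0]);Z=np.array([0,0,1.])
    b=np.array([.4740,.0695,.165])
    def bar(v):
        cs,sn=np.cos(v[2]),np.sin(v[2]);o=b+X*v[0]+Z*v[1]+Y*v[3]
        r=pts-[-.008,0,.135]
        return o+np.outer(r[:,0]*cs-r[:,2]*sn,X)+np.outer(r[:,0]*sn+r[:,2]*cs,Z)+np.outer(r[:,1],Y)
    s=least_squares(lambda v:(proj(c,bar(v))-px).ravel(),[-.02,.01,.4,0]);print('bar dx,dz mm',s.x[:2]*1000,'tilt',np.degrees(s.x[2]),'y',s.x[3]*1000,'res',s.fun.round(1))
E
python3 - <<'E'
from fit import *
fit([[42,65,105],[42,65,0],[-57.5,65,105]],[(770,75),(793,60),(567,65)])
E
```

```text
bar dx,dz mm [-22.71261077  11.71908866] tilt 27.28653600744679 y -2.347506681555255 res [-0.1  1.3 -0.  -1.9  0.2  0. ]
```

>>> apply_moves --deltas '[[[0, -2, 0, 0, 24], [0, -1, 0, 0, 24], [0, 0, 0, 0, 23], [0, 0, 0, 0, 22], [0, 0, 0, 0, 22]]]'

```text
time: 5.4
position: [0.4444, 0.0744, 0.1704]
ee_rot: [0.005, 0.751, 0.66, 0.005]
ft_force: [11.5, -0.8, 6.3]
opening: 0.0222
```

```bash
python3 look.py 6
```

```text
5.4 [0.44438017 0.07440012 0.17044197] -7.369781661778986 0.02218919660886926 [11.48 -0.82  6.3 ]
tool rack dx,dy -0.03000687676227946 0.0009658533462108657
```

View pics/l6.png

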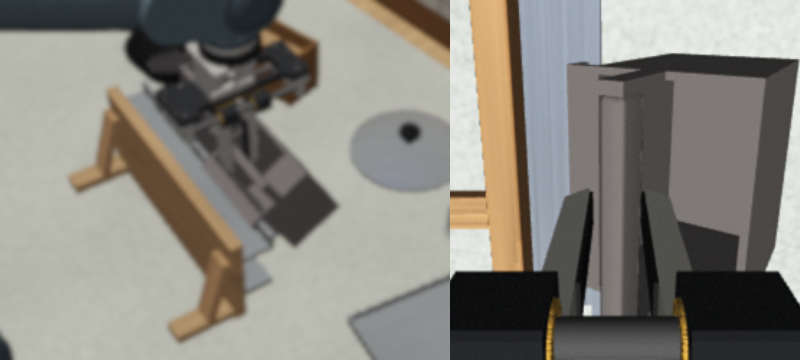

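```bash
python3 - <<'E'
from fit import *
fit([[42,65,105],[42,65,0],[-57.5,65,105]],[(768,79),(799,62),(568,64)])
E
```

```text
bar dx,dz mm [-25.77830331  12.58327209] tilt 29.897564409728375 y -3.0655999265335163 res [-0.2  0.2  0.2 -2.1  0.1  1.5]
```

>>> apply_moves --deltas '[[[0, -2, 0, 0, 22], [0, 0, 0, 0, 10], [0, 0, 0, 0, 10], [0, 0, 0, 0, 10]]]'

```text
time: 5.9
position: [0.4443, 0.0744, 0.1712]
ee_rot: [0.007, 0.751, 0.66, 0.007]
ft_force: [16.3, -1.3, 6.3]
opening: 0.0182
```

```bash
python3 look.py 7
```

```text
5.9 [0.44429943 0.07442871 0.17124701] -7.383110968708794 0.01818372219387553 [16.31 -1.25  6.33]
tool rack dx,dy -0.03009067805220419 0.0009835861148130376
```

View pics/l7.png

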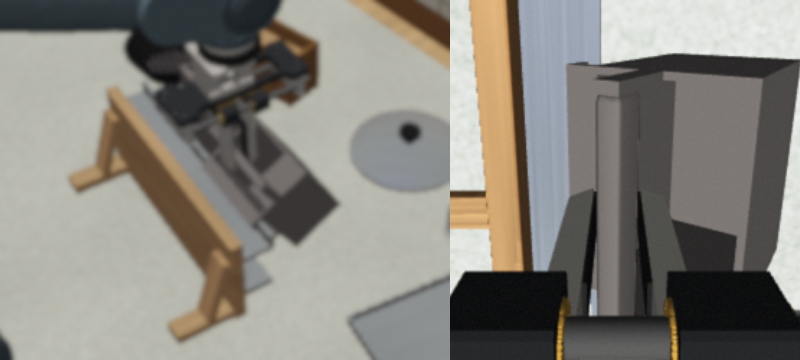

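>>> apply_moves --deltas '[[[0, 0, 0, 0, 10], [0, 0, 0, 0, 10]]]'

```text
time: 6.2
position: [0.4443, 0.0744, 0.1712]
ee_rot: [0.007, 0.751, 0.66, 0.007]
ft_force: [15.6, -1.3, 6.4]
opening: 0.0183
```

```bash
python3 look.py 8; python3 - <<'E'
from fit import *
fit([[42,65,105],[42,65,0],[-57.5,65,105]],[(767,79),(801,62),(566,63)])
E
```

```text
6.2 [0.44431426 0.07442812 0.17124697] -7.382893288441668 0.01834490986415922 [15.6  -1.3   6.44]
tool rack dx,dy -0.030075891751116846 0.0009849520789688355
bar dx,dz mm [-27.39123376  15.51930544] tilt 30.95254682852564 y -2.602570606646414 res [-0.2  0.   0.2 -2.2  0.1  1.8]
```

View pics/l8.png

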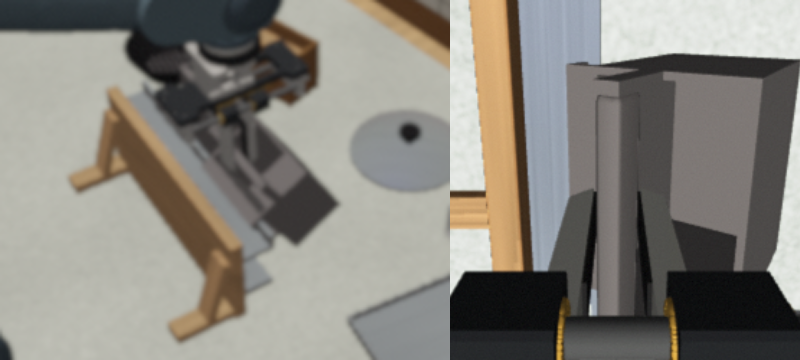

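>>> apply_moves --deltas '[[[0, 1, 0, 0, 10], [0, 0, 0, 0, 10]]]'

```text
time: 6.5
position: [0.4448, 0.0744, 0.1711]
ee_rot: [0.007, 0.751, 0.66, 0.006]
ft_force: [13.8, -1.2, 7.9]
opening: 0.0183
```

>>> apply_moves --deltas '[[[0, 1, -2, 0, 10], [0, 0, -2, 0, 10], [0, 0, 0, 0, 10]]]'

```text
time: 6.8
position: [0.4435, 0.0745, 0.1717]
ee_rot: [0.005, 0.751, 0.66, 0.005]
ft_force: [15.7, -1.9, -6.8]
opening: 0.0183
```

```bash
python3 look.py 9
```

```text
6.8 [0.44348904 0.07448071 0.17172077] -7.384027618001481 0.018289762476229904 [15.75 -1.88 -6.85]
tool rack dx,dy -0.03090087125569826 0.000928653525066316
```

View pics/l9.png

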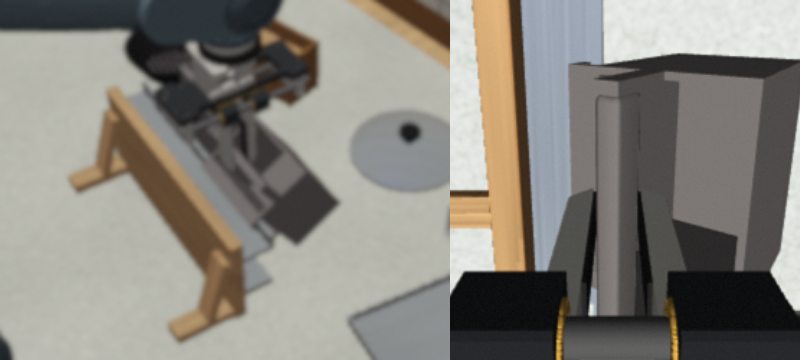

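```bash
python3 - <<'E'
from h import *
a=ctrl.grab_frame('side')[150:250,240:350];cv2.imwrite('pics/s9.png',cv2.resize(a,None,fx=6,fy=6,interpolation=cv2.INTER_CUBIC))
c=cal('side')
# expected foot, keeper edges
th=np.radians(-7.55);X=np.array([np.cos(th),np.sin(th),0]);Y=np.array([-np.sin(th),np.cos(th),0])
o=np.array([.4740,.0695,0])-.082*X
for n,P in (('keeper end outer low',o+.04*X-.095*Y+[0,0,.041]),('foot tip -y',o+.0495*X-.03*Y+[0,0,.0246]),('ledge end',o+.044*X-.095*Y+[0,0,.13])): print(n,((proj(c,P)-[240,150])*6).round(0))
E
```

```text
keeper end outer low [420. 450.]
foot tip -y [370. 380.]
ledge end [423. 325.]
```

View pics/s9.png

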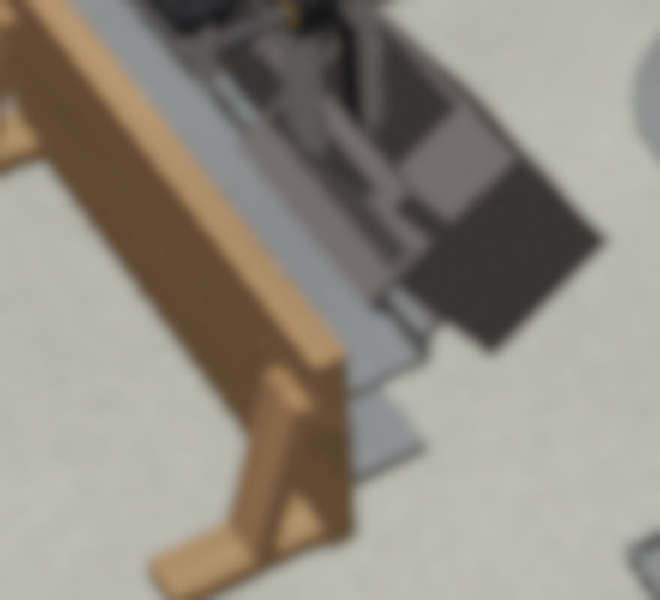

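>>> apply_moves --deltas '[[[0, 2, -1, 0, 10], [0, 1, -1, 0, 10], [0, 0, 0, 0, 10]]]'

```text
time: 7.25
position: [0.4441, 0.0744, 0.1717]
ee_rot: [0.002, 0.751, 0.66, 0.002]
ft_force: [14.0, -0.9, -10.2]
opening: 0.0182
```

>>> apply_moves --deltas '[[[0, 2, 0, 0, 10], [0, 1, 0, 0, 10], [0, 0, 0, 0, 10]]]'

```text
time: 7.55
position: [0.4458, 0.0741, 0.172]
ee_rot: [0.001, 0.751, 0.66, 0.001]
ft_force: [6.1, -1.3, -3.2]
opening: 0.0181
```

>>> apply_moves --deltas '[[[0, 1, -1, 0, 10], [0, 0, -2, 0, 10], [0, 0, -1, 0, 10]]]'

```text
time: 7.85
position: [0.4452, 0.0742, 0.1758]
ee_rot: [-0.001, 0.751, 0.66, -0.001]
ft_force: [1.6, 0.5, -3.1]
opening: 0.0177
```

```bash
python3 look.py 10
```

```text
7.85 [0.44519845 0.07423428 0.17576488] -7.348458195400155 0.017740490373143132 [ 1.56  0.5  -3.12]
tool rack dx,dy -0.029173901408053107 0.0009089618933589987
```

View pics/l10.png

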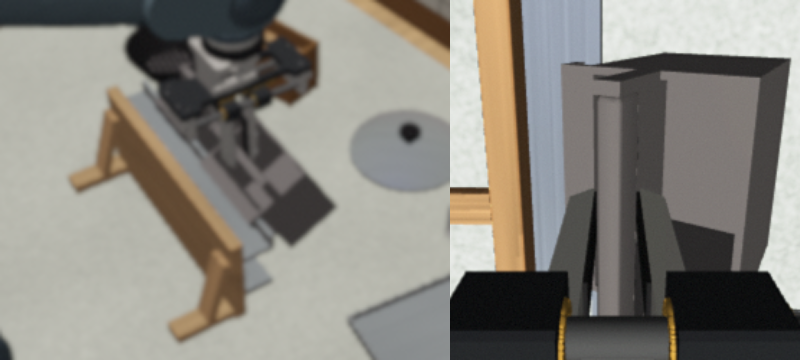

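>>> apply_moves --deltas '[[[0, 0, -10, 0, 10], [0, 0, -6, 0, 10], [0, 10, -8, 0, 10], [0, 15, -10, 0, 10], [0, 15, -15, 0, 10], [0, 10, -15, 0, 10], [0, 0, 0, 0, 10]]]'

```text
time: 8.65
position: [0.4976, 0.0675, 0.2437]
ee_rot: [0.002, 0.751, 0.66, 0.001]
ft_force: [-0.3, -0.0, 0.0]
opening: 0.0095
```

```bash
python3 look.py 11
```

```text
8.65 [0.49764682 0.06753015 0.243708  ] -7.354245741013019 0.009538756346774875 [-0.3  -0.05  0.02]
tool rack dx,dy 0.02370063556506968 0.0011542149176176958
```

View pics/l11.png

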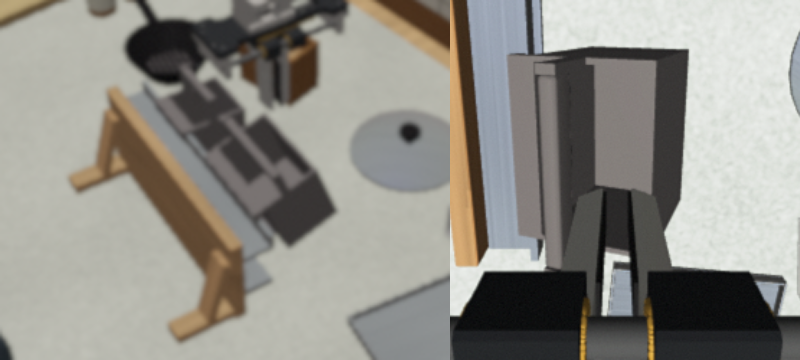

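The bar slipped out of the pads, and the bin is still on the ledge, tilted. I'll look closely.

```bash
python3 - <<'E'
from h import *
a=ctrl.grab_frame('side')[140:250,240:350];cv2.imwrite('pics/s12.png',cv2.resize(a,None,fx=5.4,fy=5.4,interpolation=cv2.INTER_CUBIC))
a=ctrl.grab_frame('wrist');cv2.imwrite('pics/w12.png',a)
a=ctrl.grab_frame('top')[155:255,250:350];cv2.imwrite('pics/t12.png',cv2.resize(a,None,fx=5.4,fy=5.4,interpolation=cv2.INTER_CUBIC))
E
```

```text
(no output)
```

View pics/s12.png

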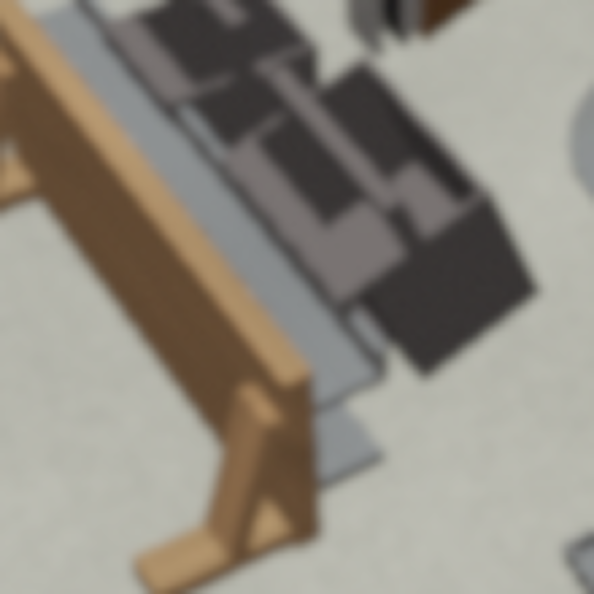

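View pics/w12.png

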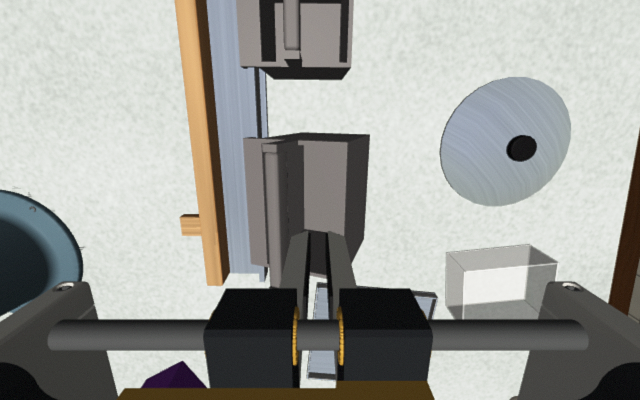

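View pics/t12.png

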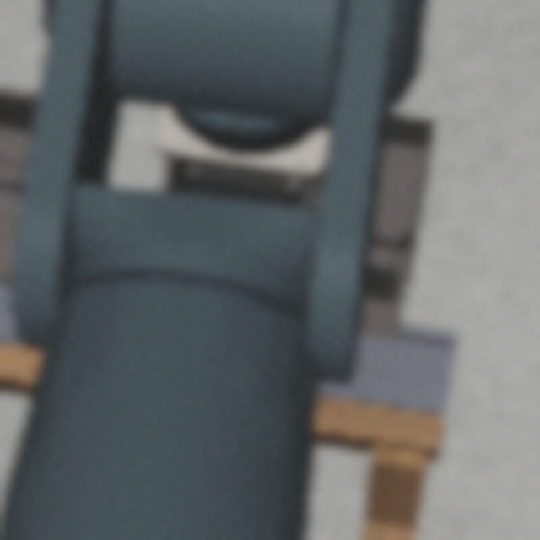

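>>> apply_moves --deltas '[[[0, 0, 0, 0, 30], [0, 0, 0, 0, 30]]]'

```text
time: 9.1
position: [0.4953, 0.0678, 0.24]
ee_rot: [-0.0, 0.751, 0.66, -0.0]
ft_force: [0.2, -0.0, 0.3]
opening: 0.0226
```

```bash
python3 - <<'E'
from h import *
print(ctrl.get_obs()['time'])
a=ctrl.grab_frame('side')[140:250,240:350];a=cv2.resize(a,(400,400),interpolation=cv2.INTER_CUBIC)
b=ctrl.grab_frame('wrist')[110:310,200:400];cv2.imwrite('pics/s13.png',np.hstack([a,cv2.resize(b,(400,400))]))
E
```

```text
9.1
```

View pics/s13.png

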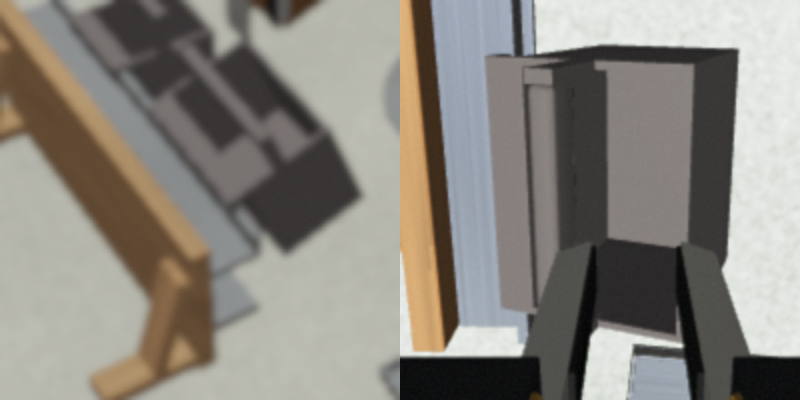

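```bash
cat >> fit.py <<'E'
def fit2(pts,px,yw=-7.5):
    f=[(450-75+(x-150)*1.44,(y-100)*1.44) for x,y in px]; fit(pts,f,yw)
E
python3 - <<'E'
from fit import *
g=lambda u,v:(200+(u-400)/2,110+v/2)
fit2([[-57.5,65,105],[-57.5,-65,105],[42,65,105],[42,65,0]],[g(487,55),g(503,308),g(695,65),g(738,50)])
E
```

```text
bar dx,dz mm [-10.29037768  20.58957555] tilt 19.137754092291587 y -2.3931622894451263 res [-0.4  1.2  0.3 -0.2  0.  -0.2  0.1 -1. ]
```

The bin's lip is now resting on top of the ledge edge, at about 19° tilt, with its foot just caught at the keeper. The pinch rotated back as soon as the ledge stopped supporting the bin. I'll put the lip back in the channel first, then redo the swing with a hold that can't rotate.

>>> apply_moves --deltas '[[[0, -11, 0, 0, 44], [-1, -11, 0, 0, 44], [-1, -11, 5, 0, 44], [0, 0, 23, 0, 44], [0, 0, 23, 0, 44], [0, 0, 18, 0, 44], [0, 0, 4, 0, 26], [0, 0, 0, 0, 26], [0, 0, 0, 0, 26]]]'

```text
time: 10.1
position: [0.4632, 0.0699, 0.1686]
ee_rot: [0.001, 0.751, 0.66, 0.001]
ft_force: [-0.1, 1.0, 0.7]
opening: 0.0268
```

```bash
python3 look.py 14
```

```text
10.1 [0.46324784 0.06994373 0.16862771] -7.34636763734042 0.026772480191169765 [-0.08  0.97  0.72]
tool rack dx,dy -0.010717245832124094 -0.000972853484057804
```

View pics/l14.png

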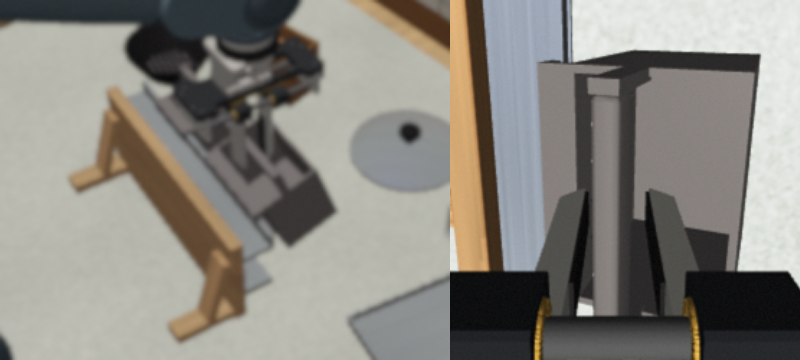

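>>> apply_moves --deltas '[[[0, -3, 0, 0, 25], [0, -3, 0, 0, 25], [0, -2, 0, 0, 25], [0, -2, 0, 0, 25], [0, -2, 0, 0, 25], [0, -2, 0, 0, 25]]]'

```text
time: 10.8
position: [0.4503, 0.0716, 0.1684]
ee_rot: [0.002, 0.751, 0.66, 0.002]
ft_force: [6.1, 0.1, 2.1]
opening: 0.025
```

```bash
python3 look.py 15
```

```text
10.8 [0.45027778 0.07162736 0.16837043] -7.357014274606634 0.02497137701920153 [6.12 0.06 2.11]
tool rack dx,dy -0.023796077338831344 -0.001007977367774899
```

View pics/l15.png

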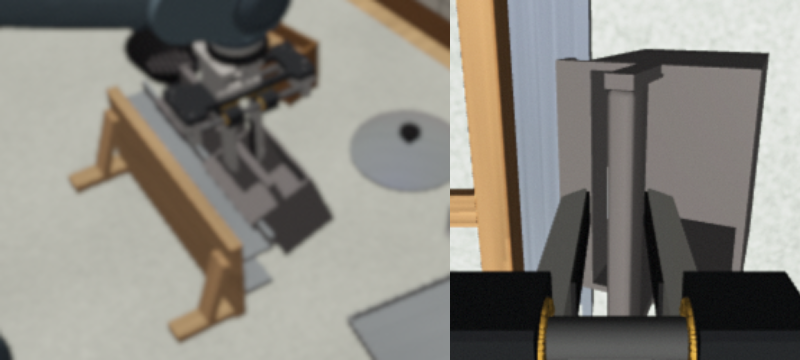

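```bash
python3 - <<'E'
from fit import *
fit([[42,65,105],[42,65,0],[-57.5,65,105]],[(755,68),(769,54),(558,59)])
E
```

```text
bar dx,dz mm [-19.6728068   2.1075563] tilt 22.60292970856199 y -2.3569500013917186 res [-0.1  0.3  0.1 -1.4  0.1  0.7]
```

>>> apply_moves --deltas '[[[0, 4, 1, 0, 25], [0, 4, 2, 0, 25], [0, 4, 2, 0, 25], [0, 4, 3, 0, 25], [0, 4, 3, 0, 28], [0, 2, 2, 0, 30], [0, 0, 0, 0, 30]]]'

```text
time: 11.6
position: [0.4705, 0.069, 0.1539]
ee_rot: [-0.001, 0.751, 0.66, -0.001]
ft_force: [0.0, -0.1, -0.2]
opening: 0.0298
```

```bash
python3 look.py 16
```

```text
11.6 [0.4704646  0.06896471 0.15387916] -7.349216535289239 0.029801264636225146 [ 0.03 -0.15 -0.15]
tool rack dx,dy -0.003434414087825599 -0.000995167779790368
```

View pics/l16.png

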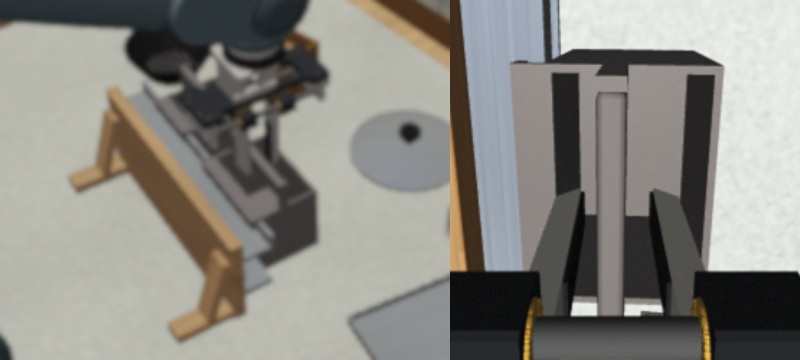

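The bin is hanging normally again, which confirms the lip is back in the channel. This time I'll swing it with a tighter cage. At about 29° I'll go deeper, so the rear fingertip bears on the bin's back rim and blocks rotation, and then clamp.

>>> apply_moves --deltas '[[[0, -2, 0, 0, 22], [0, -2, 0, 0, 22], [0, -2, 0, 0, 22], [0, -2, -1, 0, 22], [0, -2, -2, 0, 22], [0, -2, -2, 0, 22], [0, -2, -2, 0, 22], [0, -2, -2, 0, 22], [0, -2, -1, 0, 22], [0, -2, -1, 0, 22]]]'

```text
time: 12.7
position: [0.4524, 0.0713, 0.1669]
ee_rot: [0.002, 0.751, 0.66, 0.002]
ft_force: [6.6, 0.6, 3.3]
opening: 0.0225
```

>>> apply_moves --deltas '[[[0, -2, -1, 0, 22], [0, -2, -1, 0, 22], [0, -2, 0, 0, 22], [0, -1, 0, 0, 22]]]'

```text
time: 13.1
position: [0.447, 0.072, 0.1703]
ee_rot: [0.003, 0.751, 0.66, 0.003]
ft_force: [9.0, -0.1, 5.2]
opening: 0.0225
```

```bash
python3 look.py 17
```

```text
13.1 [0.44702013 0.07203981 0.17032916] -7.358215288745928 0.022516238670954175 [ 8.97 -0.11  5.24]
tool rack dx,dy -0.027079675687917873 -0.0010271319856844426
```

View pics/l17.png

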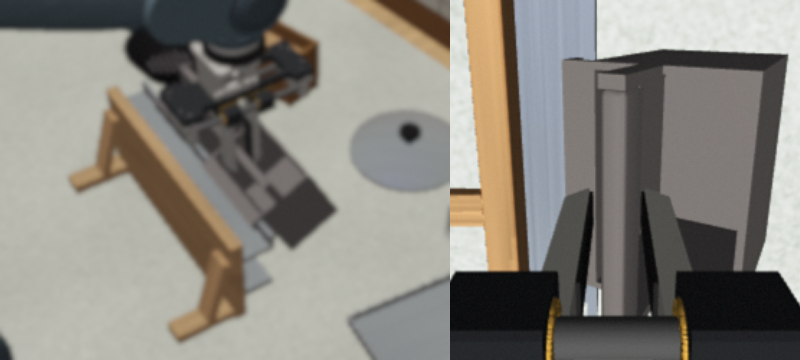

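```bash
python3 - <<'E'
from fit import *
fit([[42,65,105],[42,65,0],[-57.5,65,105]],[(766,72),(787,57),(563,58)])
E
```

```text
bar dx,dz mm [-22.40973414  11.87761845] tilt 26.316749566927108 y -2.38935412465582 res [-0.2 -0.3  0.2 -2.3  0.1  2.2]
```

>>> apply_moves --deltas '[[[0, -2, 0, 0, 20], [0, -1, 0, 0, 20], [0, 0, 5, 0, 20], [0, 0, 6, 0, 20], [0, 0, 6, 0, 20], [0, 0, 5, 0, 20], [0, 0, 0, 0, 20]]]'

```text
time: 13.9
position: [0.4453, 0.0722, 0.1487]
ee_rot: [0.004, 0.751, 0.66, 0.004]
ft_force: [10.5, -1.4, 5.6]
opening: 0.0203
```

```bash
python3 look.py 18
```

```text
13.9 [0.44533124 0.07219418 0.14871972] -7.368861737115838 0.020253275626448224 [10.48 -1.42  5.63]
tool rack dx,dy -0.028774209273588605 -0.0010959992639540843
```

View pics/l18.png

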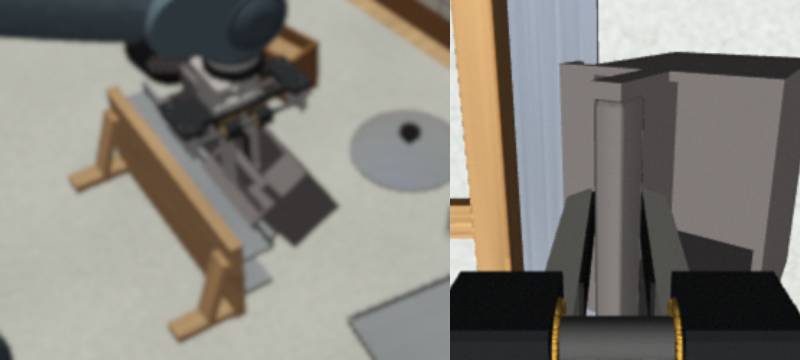

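>>> apply_moves --deltas '[[[0, 0, 3, 0, 20], [0, 0, 3, 0, 20]]]'

```text
time: 14.2
position: [0.4458, 0.0721, 0.1435]
ee_rot: [0.005, 0.751, 0.66, 0.004]
ft_force: [9.8, -1.0, 8.5]
opening: 0.0203
```

>>> apply_moves --deltas '[[[0, 0, 2, 0, 20], [0, 0, 0, 0, 20]]]'

```text
time: 14.4
position: [0.4457, 0.0722, 0.1412]
ee_rot: [0.004, 0.751, 0.66, 0.004]
ft_force: [10.6, -0.5, 7.5]
opening: 0.0204
```

>>> apply_moves --deltas '[[[0, 0, 2, 0, 20], [0, 0, 0, 0, 20]]]'

```text
time: 14.6
position: [0.4458, 0.0722, 0.1394]
ee_rot: [0.004, 0.751, 0.66, 0.004]
ft_force: [10.4, -1.4, 7.0]
opening: 0.0202
```

>>> apply_moves --deltas '[[[0, 0, 2, 0, 20], [0, 0, 0, 0, 20]]]'

```text
time: 14.8
position: [0.4461, 0.0721, 0.1385]
ee_rot: [0.005, 0.751, 0.66, 0.004]
ft_force: [8.1, -0.8, 12.7]
opening: 0.0202
```

```bash
python3 look.py 19
```

```text
14.8 [0.4460964  0.07211803 0.13845955] -7.361453477789217 0.020192565028688228 [ 8.1  -0.8  12.74]
tool rack dx,dy -0.028005677646349 -0.0010709590897478223
```

View pics/l19.png

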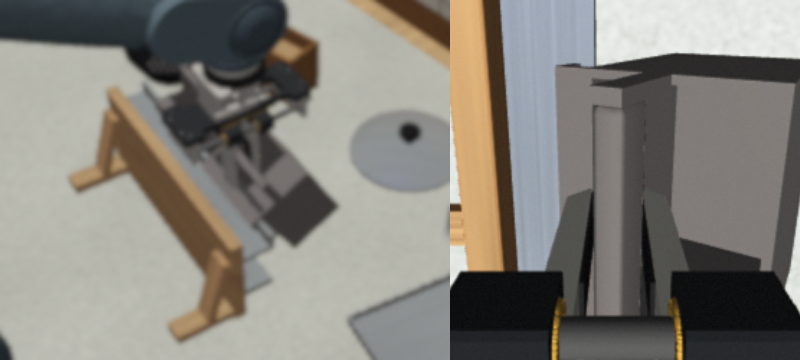

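Contact with the back rim came at z 0.1385; I predicted 0.139. Clamping now.

>>> apply_moves --deltas '[[[0, 0, 0, 0, 8], [0, 0, 0, 0, 8], [0, 0, 0, 0, 8]]]'

```text
time: 15.2
position: [0.4471, 0.072, 0.1384]
ee_rot: [0.006, 0.751, 0.66, 0.005]
ft_force: [12.1, -0.4, 9.3]
opening: 0.0177
```

```bash
python3 look.py 20
```

```text
15.2 [0.4471465  0.07200064 0.1384289 ] -7.371014142768524 0.01765475705648836 [12.09 -0.4   9.3 ]
tool rack dx,dy -0.026949262126154543 -0.0010493544404984395
```

View pics/l20.png

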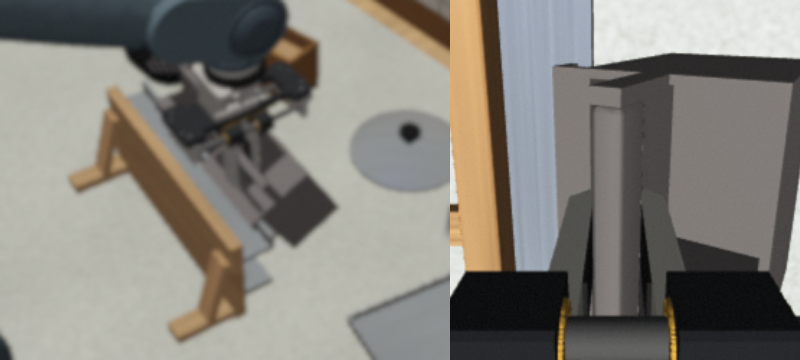

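>>> apply_moves --deltas '[[[0, 1, -1, 0, 8], [0, 1, -1, 0, 8], [0, 1, -1, 0, 8], [0, 0, 0, 0, 8]]]'

```text
time: 15.7
position: [0.4472, 0.072, 0.1385]
ee_rot: [0.003, 0.751, 0.66, 0.003]
ft_force: [9.3, -1.1, 0.9]
opening: 0.0179
```

>>> apply_moves --deltas '[[[0, 1, 0, 0, 8], [0, 1, -1, 0, 8], [0, 1, 0, 0, 8], [0, 0, 0, 0, 8]]]'

```text
time: 16.1
position: [0.4482, 0.0718, 0.1383]
ee_rot: [0.001, 0.751, 0.66, 0.001]
ft_force: [5.8, -0.4, 0.3]
opening: 0.0178
```

>>> apply_moves --deltas '[[[0, 1, -1, 0, 8], [0, 0, -1, 0, 8], [0, 0, -1, 0, 8], [0, 0, 0, 0, 8]]]'

```text
time: 16.5
position: [0.4477, 0.0718, 0.1402]
ee_rot: [-0.0, 0.751, 0.66, -0.0]
ft_force: [4.2, -1.4, -2.5]
opening: 0.0175
```

```bash
python3 look.py 21
```

```text
16.5 [0.44767164 0.07183201 0.14022069] -7.352239645932453 0.017463566217300983 [ 4.19 -1.36 -2.49]
tool rack dx,dy -0.026406510758232967 -0.001147521994533796
```

View pics/l21.png

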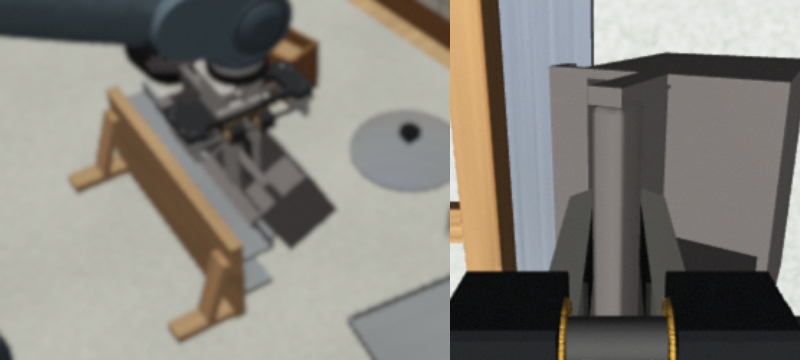

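```bash
python3 - <<'E'
from h import *
a=ctrl.grab_frame('wrist')[120:320,210:430];cv2.imwrite('pics/w22.png',cv2.resize(a,None,fx=3,fy=3,interpolation=cv2.INTER_CUBIC))
E
```

```text
(no output)
```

View pics/w22.png

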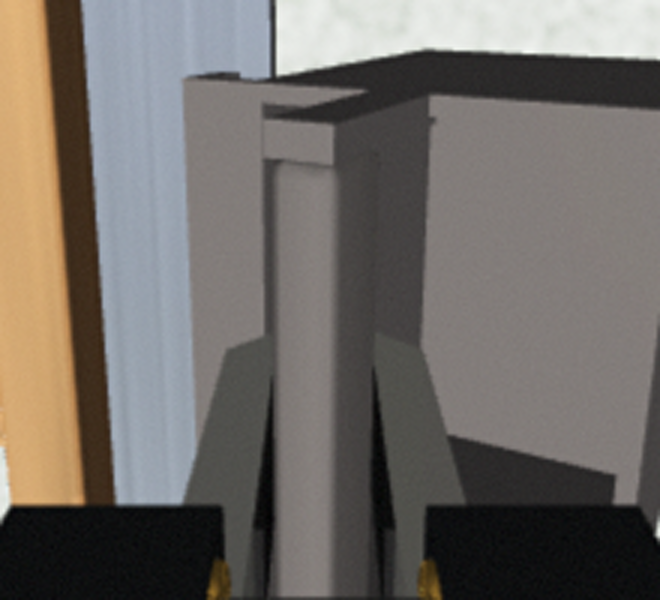

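```bash
python3 - <<'E'
from fit import *
fit2([[-57.5,65,105],[42,65,105],[-42,65,0]],[(272.3,146),(435.4,157.6),(352.7,136.7)])
E
```

```text
bar dx,dz mm [-25.08780798  10.52477595] tilt 27.439146761352802 y -2.5430154054395975 res [-0.1  0.6 -0.  -0.4  0.1 -0.1]
```

>>> apply_moves --deltas '[[[0, 0, -2, 0, 8], [0, 0, -2, 0, 8]]]'

```text
time: 16.85
position: [0.4468, 0.072, 0.144]
ee_rot: [-0.001, 0.751, 0.66, -0.001]
ft_force: [0.8, 0.3, -2.8]
opening: 0.0174
```

>>> apply_moves --deltas '[[[0, 0, -3, 0, 8], [0, 0, -2, 0, 8]]]'

```text
time: 17.05
position: [0.4467, 0.0722, 0.1486]
ee_rot: [-0.001, 0.751, 0.66, -0.001]
ft_force: [2.7, -0.0, -13.7]
opening: 0.017
```

```bash
python3 - <<'E'
from h import *
a=ctrl.grab_frame('wrist')[120:320,210:470];cv2.imwrite('pics/w23.png',cv2.resize(a,None,fx=3,fy=3,interpolation=cv2.INTER_CUBIC))
print(ctrl.get_obs()['ft_force'],ctrl.get_obs()['opening'])
E
```

```text
[ 1.52854232  0.57636642 -7.38262057] 0.017278238349739527
```

View pics/w23.png

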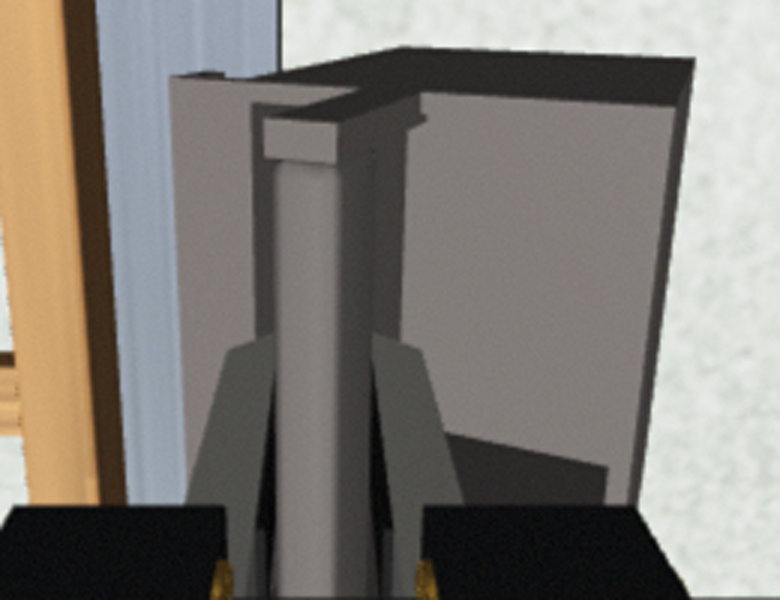

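```bash
python3 - <<'E'
from fit import *
fit2([[-57.5,65,105],[42,65,105],[42,65,0],[-42,65,0]],[(267.3,145),(435,155.3),(441,139.3),(345,135.7)])
E
```

```text
bar dx,dz mm [-25.23094915  20.469449  ] tilt 23.697664188076352 y -1.5155191112505766 res [ 0.3  0.9 -0.2 -0.4  0.6 -0.4 -0.7 -0.1]
```

>>> apply_moves --deltas '[[[0, 1, 1, 0, 8], [0, 2, 0, 0, 8], [0, 1, 0, 0, 8], [0, 0, 0, 0, 8]]]'

```text
time: 17.5
position: [0.4515, 0.0714, 0.148]
ee_rot: [-0.001, 0.751, 0.66, -0.0]
ft_force: [-0.3, 0.5, -7.6]
opening: 0.0166
```

```bash
python3 - <<'E'
from h import *
a=ctrl.grab_frame('wrist')[120:320,210:470];cv2.imwrite('pics/w24.png',cv2.resize(a,None,fx=3,fy=3,interpolation=cv2.INTER_CUBIC))
a=ctrl.grab_frame('side')[140:250,240:350];cv2.imwrite('pics/s24.png',cv2.resize(a,None,fx=5.4,fy=5.4,interpolation=cv2.INTER_CUBIC))
print(ctrl.get_obs()['ft_force'],ctrl.get_obs()['opening'])
E
```

```text
[ 0.68798554 -0.50452717 -8.24605145] 0.016739547974255118
```

View pics/w24.png

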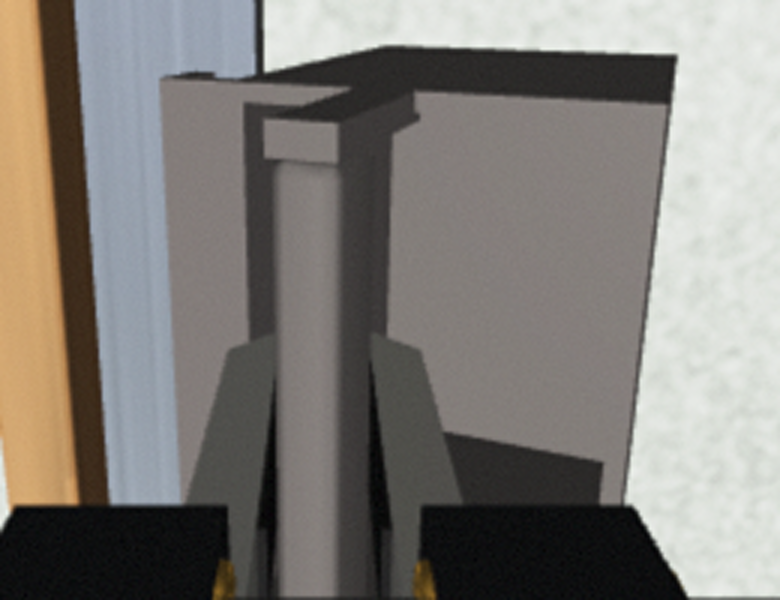

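View pics/s24.png

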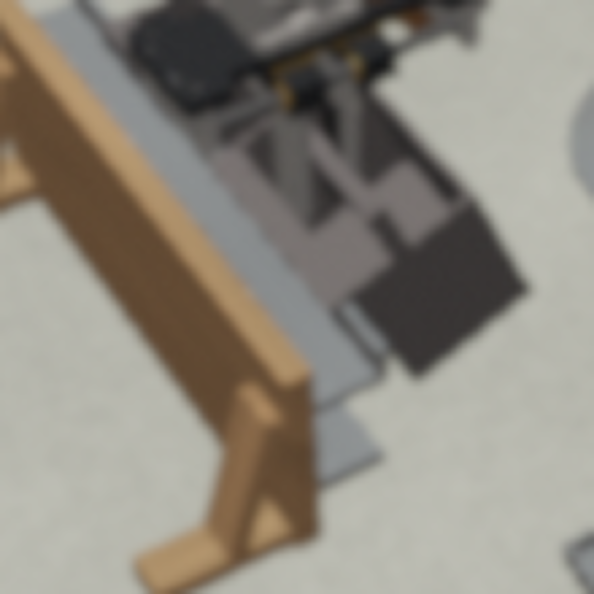

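```bash
python3 - <<'E'
from fit import *
fit2([[-57.5,65,105],[42,65,105],[42,65,0],[-42,65,0]],[(264,146),(432.7,154.7),(435.3,139),(339.3,135)])
E
```

```text
bar dx,dz mm [-20.85517545  20.60884499] tilt 21.820737651704622 y -1.5648705088013621 res [ 0.1  0.2 -0.1 -0.2  0.3 -0.4 -0.4  0.6]
```

Fz of −8 N says the foot is catching the keeper again, because the tilt crept from 27° to 22° during the lift. I'll lower the lip back into the channel, with no forcing. Next time I'll swing to about 35° before clamping: there the rear fingertip hooks behind the sloping flange with a much better lever.

>>> apply_moves --deltas '[[[0, -2, 2, 0, 8], [0, -2, 2, 0, 8], [0, -2, 2, 0, 8], [0, -1, 2, 0, 8], [0, 0, 1, 0, 8]]]'

```text
time: 18.1
position: [0.45, 0.0716, 0.1439]
ee_rot: [0.005, 0.751, 0.66, 0.005]
ft_force: [7.5, -1.9, 7.1]
opening: 0.0166
```

>>> apply_moves --deltas '[[[0, 0, -4, 0, 22], [0, 0, -6, 0, 22], [0, -1, -6, 0, 22], [0, -1, -4, 0, 22], [0, -1, 0, 0, 22]]]'

```text
time: 18.6
position: [0.4426, 0.0726, 0.1604]
ee_rot: [0.001, 0.751, 0.66, 0.001]
ft_force: [3.6, -0.0, 2.3]
opening: 0.0226
```

```bash
cat > look2.py <<'E'
from h import *
import sys
k=sys.argv[1]
o,p,M=state();print(o['time'],p,o['opening'],np.array(o['ft_force']).round(2))
b=np.array([.4740,.0695]);th=np.radians(-7.55);d=p[:2]-b;print('tool rack dx,dy',d@[np.cos(th),np.sin(th)],d@[-np.sin(th),np.cos(th)])
a=ctrl.grab_frame('wrist')[120:320,210:470];cv2.imwrite(f'pics/w{k}.png',cv2.resize(a,None,fx=3,fy=3,interpolation=cv2.INTER_CUBIC))
E
cat >> fit.py <<'E'
def fit3(flange=None,rimf=None,botf=None,botb=None):
    P=[];Q=[]
    for p,q in (([-57.5,65,105],flange),([42,65,105],rimf),([42,65,0],botf),([-42,65,0],botb)):
        if q: P.append(p);Q.append((210+q[0]/3,120+q[1]/3))
    fit2(P,Q)
E
python3 look2.py 25
```

```text
18.6 [0.44256379 0.07261861 0.16040728] 0.0226048916464539 [ 3.61 -0.03  2.27]
tool rack dx,dy -0.03157343566062611 -0.0010388770068155341
```

View pics/w25.png

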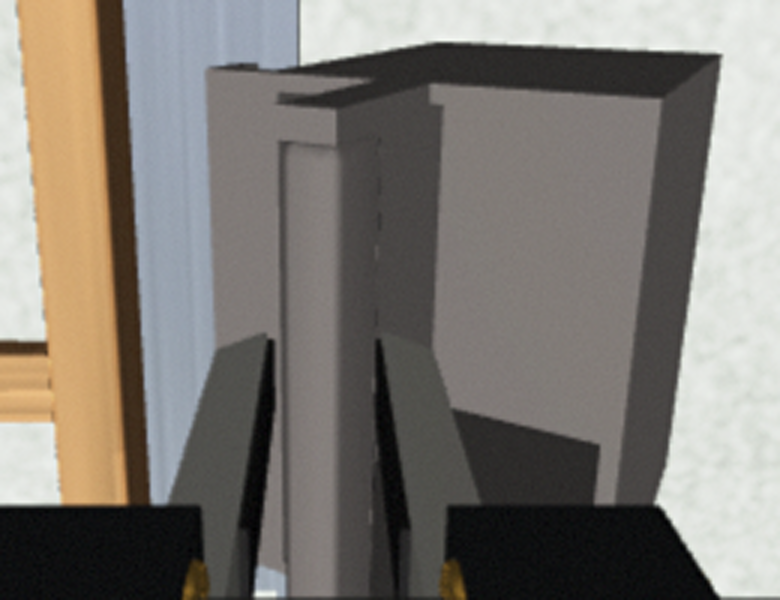

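```bash
python3 - <<'E'
from fit import *
fit3((208,68),(661,99),(720,55),(435,43))
E
```

```text
bar dx,dz mm [-28.47178024  17.72420917] tilt 28.638385933531236 y -1.560452926657277 res [-0.4  0.6  0.2 -0.6 -0.4 -0.   0.7  0.4]
```

>>> apply_moves --deltas '[[[0, -2, 0, 0, 22], [0, -2, 0, 0, 22], [0, -1, 0, 0, 22], [0, -1, 0, 0, 22]]]'

```text
time: 19.05
position: [0.436, 0.0735, 0.1596]
ee_rot: [0.0, 0.751, 0.66, 0.0]
ft_force: [3.4, -0.9, 2.6]
opening: 0.0218
```

```bash
python3 look2.py 26
```

```text
19.05 [0.43600473 0.07346028 0.15956024] 0.02178125855851749 [ 3.43 -0.91  2.59]
tool rack dx,dy -0.03818621991022041 -0.0010662978411932582
```

View pics/w26.png

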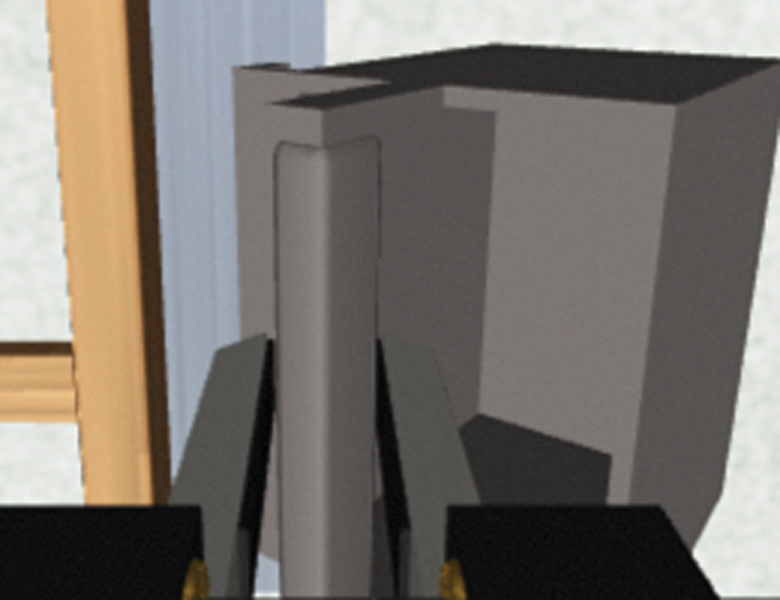

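```bash
python3 - <<'E'
from fit import *
fit3((235,67),(676,104),(778,60),(495,44))
E
```

```text
bar dx,dz mm [-35.12595587  15.86642408] tilt 35.53600369473922 y -1.72271422080156 res [ 0.6  0.5 -0.4 -0.5  1.1 -0.2 -1.5  0.5]
```

35.5° with the lip tip still about 11 mm down in the channel, and very little force. Next I'll narrow the cage and go down to the flange.

>>> apply_moves --deltas '[[[0, 0, 0, 0, 20.5], [0, 0, 5, 0, 20.5], [0, 0, 5, 0, 20.5], [0, 0, 5, 0, 20.5], [0, 0, 3, 0, 20.5], [0, 0, 0, 0, 20.5]]]'

```text
time: 19.7
position: [0.4378, 0.0732, 0.1428]
ee_rot: [0.002, 0.751, 0.66, 0.001]
ft_force: [5.3, 0.2, 6.2]
opening: 0.0206
```

>>> apply_moves --deltas '[[[0, 0, 2, 0, 20.5], [0, 0, 0, 0, 20.5]]]'

```text
time: 19.9
position: [0.4381, 0.0732, 0.1412]
ee_rot: [0.002, 0.751, 0.66, 0.002]
ft_force: [5.6, -0.2, 7.6]
opening: 0.0205
```

>>> apply_moves --deltas '[[[0, 0, 2, 0, 20.5], [0, 0, 0, 0, 20.5]]]'

```text
time: 20.1
position: [0.4381, 0.0732, 0.1393]
ee_rot: [0.002, 0.751, 0.66, 0.002]
ft_force: [5.7, -0.8, 8.1]
opening: 0.0209
```

```bash
python3 look2.py 27
```

```text
20.1 [0.43814177 0.07317825 0.1392512 ] 0.02086334018516014 [ 5.75 -0.83  8.07]
tool rack dx,dy -0.03603064799643305 -0.001065099924276539
```

View pics/w27.png

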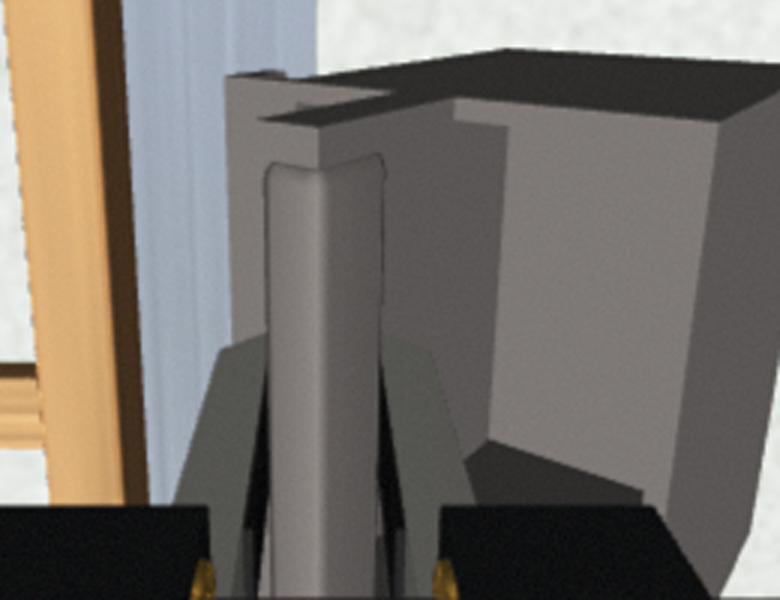

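>>> apply_moves --deltas '[[[0, 0, 2, 0, 20.5], [0, 0, 0, 0, 20.5]]]'

```text
time: 20.35
position: [0.4383, 0.0732, 0.1375]
ee_rot: [0.002, 0.751, 0.66, 0.002]
ft_force: [5.9, -1.0, 8.3]
opening: 0.0205
```

>>> apply_moves --deltas '[[[0, 0, 2, 0, 20.5], [0, 0, 0, 0, 20.5]]]'

```text
time: 20.55
position: [0.4388, 0.0732, 0.1368]
ee_rot: [0.002, 0.751, 0.66, 0.002]
ft_force: [3.6, -0.3, 16.2]
opening: 0.0205
```

```bash
python3 look2.py 28; python3 - <<'E'
from fit import *
fit3((227,75),(720,122),None,(507,48))
E
```

```text
20.55 [0.43880333 0.07319116 0.13684706] 0.02048310422476634 [ 3.57 -0.29 16.21]
tool rack dx,dy -0.03537652195522522 -0.0009653811263994785
bar dx,dz mm [-33.77120998  13.4466645 ] tilt 37.00982048921367 y -1.3628209065712422 res [-0.2  0.5  0.  -0.7  0.2  0.7]
```

View pics/w28.png

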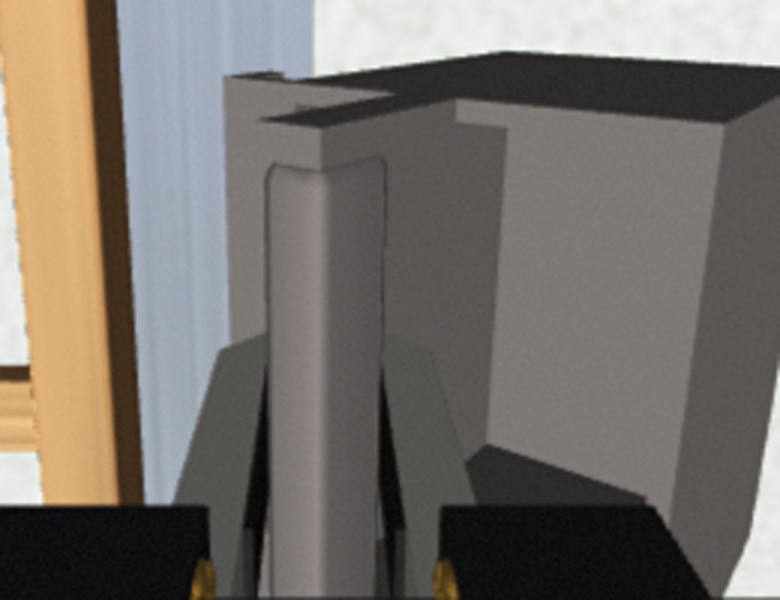

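Flange contact came at 0.1368, against 0.137 predicted, with tilt about 36°. Clamping.

>>> apply_moves --deltas '[[[0, 0, 0, 0, 8], [0, 0, 0, 0, 8], [0, 0, -1, 0, 8], [0, 0, -1, 0, 8]]]'

```text
time: 21.0
position: [0.4382, 0.0733, 0.1372]
ee_rot: [0.002, 0.751, 0.66, 0.002]
ft_force: [7.8, -0.5, 2.5]
opening: 0.0191
```

>>> apply_moves --deltas '[[[0, 0, -1, 0, 8], [0, 0, -1, 0, 8], [0, 0, 0, 0, 8]]]'

```text
time: 21.3
position: [0.4377, 0.0733, 0.1376]
ee_rot: [0.002, 0.751, 0.66, 0.002]
ft_force: [10.0, -0.4, -1.5]
opening: 0.0196
```

>>> apply_moves --deltas '[[[0, 1, 0, 0, 8], [0, 1, 0, 0, 8], [0, 1, 0, 0, 8], [0, 0, 0, 0, 8]]]'

```text
time: 21.7
position: [0.4385, 0.0732, 0.1373]
ee_rot: [-0.001, 0.751, 0.66, -0.001]
ft_force: [-0.2, -0.2, 4.3]
opening: 0.0195
```

>>> apply_moves --deltas '[[[0, 1, -1, 0, 8], [0, 0, -1, 0, 8], [0, 0, -1, 0, 8]]]'

```text
time: 22.0
position: [0.4383, 0.073, 0.139]
ee_rot: [-0.001, 0.751, 0.66, -0.001]
ft_force: [-0.1, 1.1, -3.7]
opening: 0.0197
```

>>> apply_moves --deltas '[[[0, 0, -2, 0, 8], [0, 0, -2, 0, 8]]]'

```text
time: 22.2
position: [0.4386, 0.0731, 0.1436]
ee_rot: [-0.001, 0.751, 0.66, -0.001]
ft_force: [-2.8, -0.6, -4.1]
opening: 0.0196
```

>>> apply_moves --deltas '[[[0, 0, -3, 0, 8], [0, 0, -2, 0, 8]]]'

```text
time: 22.4
position: [0.4399, 0.0729, 0.1495]
ee_rot: [0.0, 0.751, 0.66, -0.0]
ft_force: [0.7, -0.1, -2.9]
opening: 0.0194
```

```bash
python3 look2.py 29
```

```text
22.4 [0.43989316 0.07289148 0.14947801] 0.019395014596021075 [ 0.74 -0.13 -2.89]
tool rack dx,dy -0.034256765515129656 -0.0011192611444677245
```

View pics/w29.png

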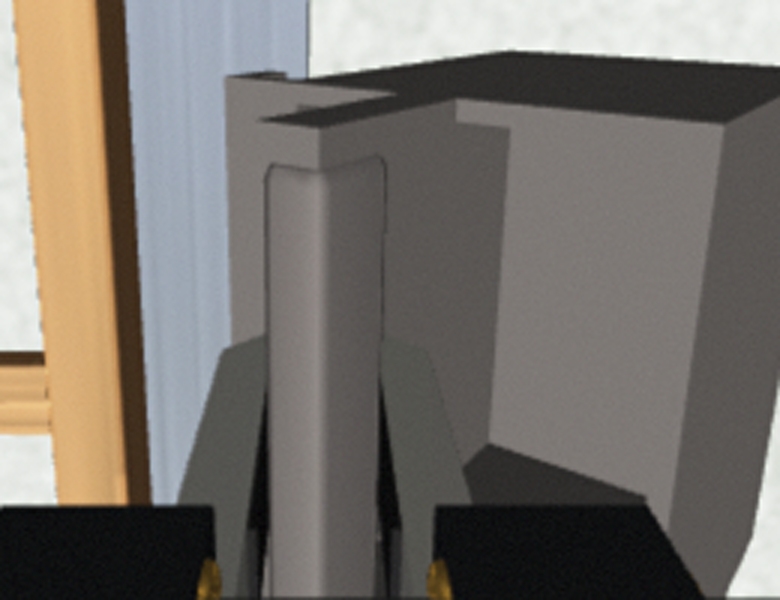

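The tilt is holding at about 36° and the force equals the bin's weight. Lifting clear.

>>> apply_moves --deltas '[[[0, 0, -4, 0, 8], [0, 0, -5, 0, 8], [0, 1, -6, 0, 8], [0, 4, -8, 0, 8], [0, 6, -10, 0, 8], [0, 8, -12, 0, 8], [0, 10, -12, 0, 8], [0, 8, -10, 0, 8], [0, 4, -5, 0, 8], [0, 0, 0, 0, 8]]]'

```text
time: 23.45
position: [0.4816, 0.0675, 0.2224]
ee_rot: [0.001, 0.751, 0.66, 0.001]
ft_force: [-0.1, -0.9, -2.6]
opening: 0.0192
```

```bash
python3 look.py 30; python3 look2.py 30
```

```text
23.45 [0.48161954 0.06751386 0.22244118] -7.357143776380308 0.019185096127973755 [-0.13 -0.87 -2.65]
tool rack dx,dy 0.007814446941057289 -0.000967776904766874
23.55 [0.48026735 0.06770744 0.22097185] 0.0201694874432155 [ 0.34  0.36 -3.81]
tool rack dx,dy 0.006448541138565809 -0.0009535418722097102
```

View pics/l30.png

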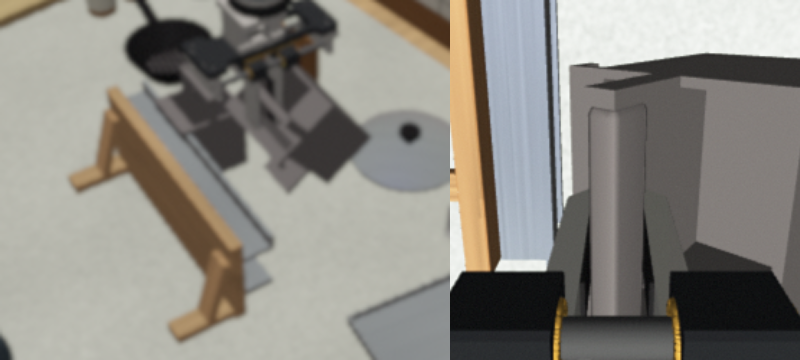

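View pics/w30.png

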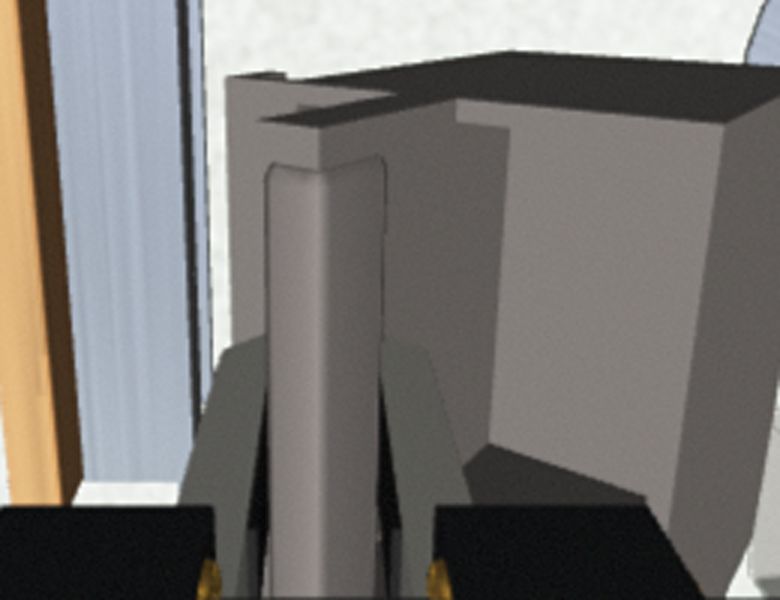

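The bin is off the rack and hanging from the clamp at about 36°, and the narrow bin is undisturbed. Before carrying it over, I'll check the tray position with the side camera.

```bash
python3 - <<'E'
import cv2
a=cv2.imread('pics/side0.png')[205:305,330:450];cv2.imwrite('pics/st.png',cv2.resize(a,None,fx=6,fy=6,interpolation=cv2.INTER_CUBIC))
E
```

```text
(no output)
```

View pics/st.png

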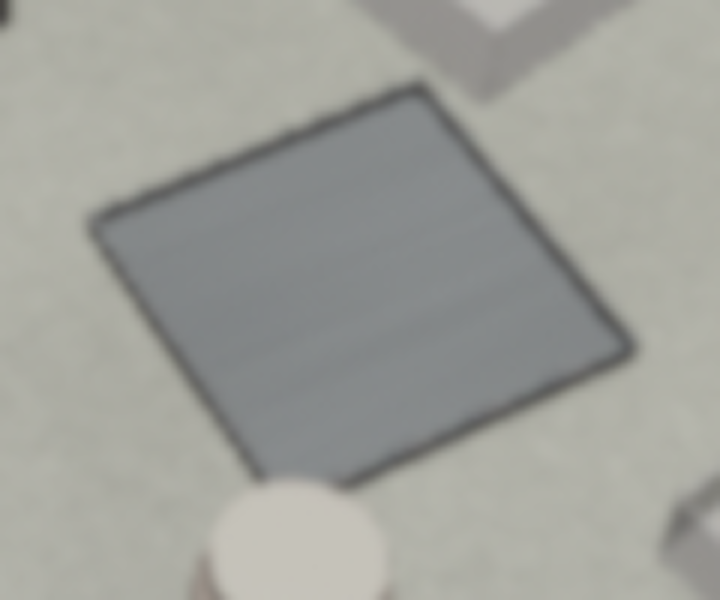

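```bash
python3 - <<'E'
from h import *
s=cal('side');f=lambda u,v,z:ray(s,(330+u/6,205+v/6),z)
L,T,Rr=f(90,222,.016),f(420,82,.016),f(635,350,.016)
print(L,T,Rr,'centre',(L+Rr)/2,np.linalg.norm(T-L),np.linalg.norm(T-Rr),np.degrees(np.arctan2(*(T-L)[[1,0]])),np.degrees(np.arctan2(*(T-Rr)[[1,0]]))-90)
t=cal('top')
for p in((357,97),(389,97),(388,140),(356,139)): print(ray(t,p,.06).round(3))
plan([.544+.016*.975-.015*.975,-.2205-.0035+.0033,.240],-12.7,10,8)
E
```

```text
[ 0.4700688  -0.11848469  0.016     ] [ 0.65782552 -0.16026997  0.016     ] [ 0.61471527 -0.33870234  0.016     ] centre [ 0.54239204 -0.22859351  0.016     ] 0.19235018881431937 0.18356635041098135 -12.546709567044532 -13.582683149356114
[ 0.8   -0.084  0.06 ]
[ 0.802 -0.182  0.06 ]
[ 0.666 -0.18   0.06 ]
[ 0.667 -0.083  0.06 ]
[[np.float64(-28.0), np.float64(10.0), np.float64(-2.0), np.float64(0.5), 8], [np.float64(-27.0), np.float64(11.0), np.float64(-2.0), np.float64(0.5), 8], [np.float64(-28.0), np.float64(10.0), np.float64(-2.0), np.float64(0.5), 8], [np.float64(-28.0), np.float64(11.0), np.float64(-2.0), np.float64(0.5), 8], [np.float64(-27.0), np.float64(11.0), np.float64(-2.0), np.float64(0.5), 8], [np.float64(-27.0), np.float64(11.0), np.float64(-2.0), np.float64(0.5), 8], [np.float64(-27.0), np.float64(12.0), np.float64(-2.0), np.float64(0.5), 8], [np.float64(-28.0), np.float64(12.0), np.float64(-1.0), np.float64(0.5), 8], [np.float64(-27.0), np.float64(12.0), np.float64(-2.0), np.float64(0.5), 8], [np.float64(-27.0), np.float64(12.0), np.float64(-2.0), np.float64(0.5), 8]]
end [ 0.5448 -0.2212  0.2397] -12.35
```

>>> apply_moves --deltas '[[[-10, 4, -4, 0.2, 8], [-20, 8, -4, 0.4, 8], [-28, 10, -4, 0.5, 8], [-28, 11, -3, 0.5, 8], [-28, 11, -2, 0.6, 8], [-28, 11, -2, 0.6, 8], [-28, 12, 0, 0.6, 8], [-28, 12, 0, 0.6, 8], [-28, 12, 0, 0.6, 8], [-26, 11, 0, 0.5, 8]]]'

```text
time: 24.6
position: [0.5389, -0.1999, 0.2403]
ee_rot: [-0.0, 0.78, 0.626, -0.0]
ft_force: [0.2, -0.3, -2.8]
opening: 0.0192
```

>>> apply_moves --deltas '[[[-15, 7, 0, 0.2, 8], [-7, 3, 0, 0, 8], [0, 0, 0, 0, 8]]]'

```text
time: 24.9
position: [0.544, -0.2219, 0.2402]
ee_rot: [-0.0, 0.781, 0.625, -0.0]
ft_force: [0.1, -0.8, -3.1]
opening: 0.0193
```

```bash
python3 - <<'E'
from h import *
o,p,M=state();print(o['time'],p,yawy(M),o['opening'],o['ft_force'].round(2))
cv2.imwrite('pics/s31.png',ctrl.grab_frame('side'));cv2.imwrite('pics/w31.png',ctrl.grab_frame('wrist'))
E
```

```text
24.9 [ 0.5440397  -0.22185736  0.24022164] -12.690114049910786 0.019318403031480972 [ 0.1 -0.8 -3.1]
```

View pics/s31.png

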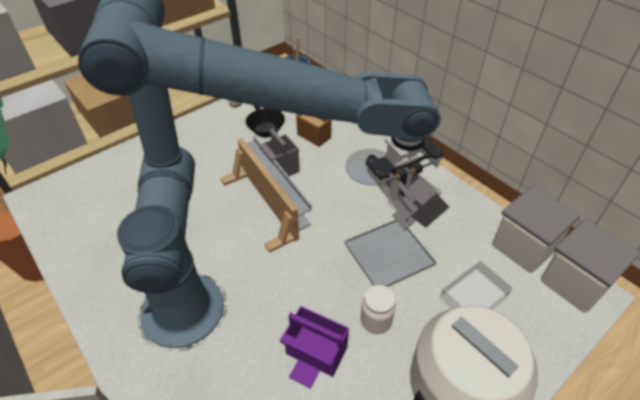

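View pics/w31.png

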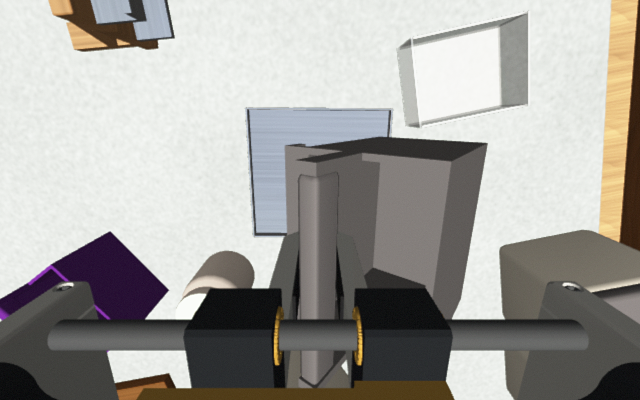

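```bash
python3 - <<'E'
from h import *
c=cal('wrist');o,p,M=state()
a,b,d=[ray(c,q,.016) for q in((247,108),(392,109),(255,235))]
print(a,b,d,np.linalg.norm(a-b),np.linalg.norm(a-d),np.degrees(np.arctan2(*(b-a)[[1,0]])))
print('centre',(b+d)/2); 
th=np.radians(-12.7);X=np.array([np.cos(th),np.sin(th)]);Y=np.array([-np.sin(th),np.cos(th)])
for ce in ((b+d)/2,np.array([.543,-.2245])): v=p[:2]-ce[:2];print(v@X,v@Y)
E
```

```text
[ 0.47394846 -0.11162334  0.016     ] [ 0.65940354 -0.15449016  0.016     ] [ 0.43394496 -0.28747387  0.016     ] 0.19034481655996296 0.18034325525005124 -13.015001191622451
centre [ 0.54667425 -0.22098202  0.016     ]
-0.0026600506991712545 -0.0002212474720736339
0.00015089161492612887 0.004018434305108146
```

>>> apply_moves --deltas '[[[-1, 0, 8, 0, 8], [0, 0, 15, 0, 8], [0, 0, 20, 0, 8], [0, 0, 20, 0, 8], [0, 0, 20, 0, 8], [0, 0, 15, 0, 8], [0, 0, 8, 0, 8], [0, 0, 4, 0, 8], [0, 0, 2, 0, 8], [0, 0, 0, 0, 8]]]'

```text
time: 26.0
position: [0.5444, -0.2226, 0.129]
ee_rot: [0.001, 0.781, 0.625, 0.0]
ft_force: [0.2, 0.8, -3.2]
opening: 0.0193
```

>>> apply_moves --deltas '[[[0, 0, 2, 0, 8], [0, 0, 2, 0, 8], [0, 0, 1, 0, 8], [0, 0, 1, 0, 8]]]'

```text
time: 26.4
position: [0.544, -0.2224, 0.1225]
ee_rot: [0.0, 0.781, 0.625, 0.0]
ft_force: [-0.3, 0.5, -3.4]
opening: 0.0196
```

>>> apply_moves --deltas '[[[0, 0, 1, 0, 8], [0, 0, 1, 0, 8], [0, 0, 1, 0, 8]]]'

```text
time: 26.7
position: [0.544, -0.2224, 0.1194]
ee_rot: [-0.0, 0.781, 0.625, -0.0]
ft_force: [-0.6, 0.1, -3.7]
opening: 0.0197
```

>>> apply_moves --deltas '[[[0, 0, 1, 0, 8], [0, 0, 1, 0, 8], [0, 0, 1, 0, 8]]]'

```text
time: 27.0
position: [0.544, -0.2224, 0.1164]
ee_rot: [-0.0, 0.781, 0.625, -0.0]
ft_force: [-0.5, -0.8, -2.7]
opening: 0.0195
```

>>> apply_moves --deltas '[[[0, 0, 1, 0, 8], [0, 0, 1, 0, 8]]]'

```text
time: 27.2
position: [0.544, -0.2225, 0.1145]
ee_rot: [0.0, 0.781, 0.625, 0.0]
ft_force: [-0.6, 1.1, 1.9]
opening: 0.0195
```

```bash
python3 - <<'E'
from h import *
o,p,M=state();print(o['time'],p,o['opening'],o['ft_force'].round(2))
a=ctrl.grab_frame('side')[150:290,330:470];cv2.imwrite('pics/s32.png',cv2.resize(a,None,fx=4.2,fy=4.2,interpolation=cv2.INTER_CUBIC))
E
```

```text
27.2 [ 0.54403991 -0.22245632  0.11445093] 0.01954878898753927 [-0.63  1.09  1.88]
```

View pics/s32.png

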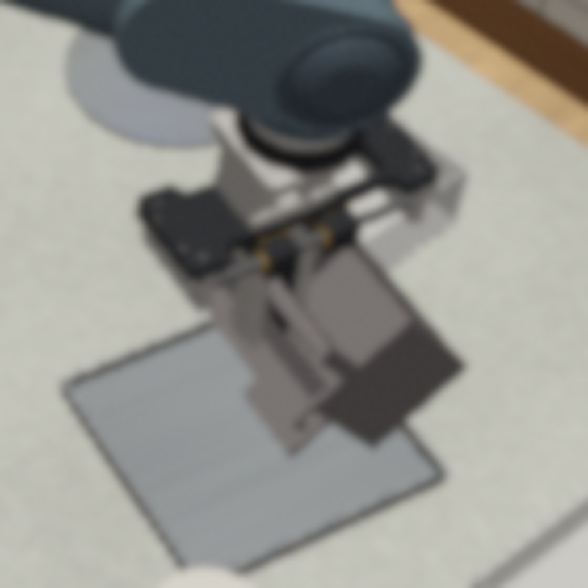

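The foot is on the tray floor: Fz went from −3.5 to +1.9 at z 0.1145, against 0.1166 predicted. With the foot supporting the bin, I'll loosen slightly, move the fingers up along the bar, and pinch again so the bin can pivot upright in the hold.

>>> apply_moves --deltas '[[[0, 0, -1, 0, 21], [0, 0, -2, 0, 21], [0, 0, -6, 0, 21], [0, 0, -8, 0, 21], [0, 0, -5, 0, 21], [0, 0, 0, 0, 10], [0, 0, 0, 0, 10]]]'

```text
time: 27.95
position: [0.5453, -0.2233, 0.1386]
ee_rot: [0.002, 0.781, 0.625, 0.001]
ft_force: [1.0, 0.5, 6.5]
opening: 0.0187
```

```bash
python3 - <<'E'
from h import *
o,p,M=state();print(o['time'],p,o['opening'],o['ft_force'].round(2))
a=ctrl.grab_frame('side')[150:290,330:470];w=ctrl.grab_frame('wrist')[100:380,180:500];cv2.imwrite('pics/s33.png',np.hstack([cv2.resize(a,(400,400),interpolation=cv2.INTER_CUBIC),cv2.resize(w,(400,350)).copy().__class__(0) if 0 else cv2.copyMakeBorder(cv2.resize(w,(400,350)),0,50,0,0,cv2.BORDER_CONSTANT)]))
E
```

```text
27.95 [ 0.54530456 -0.22325663  0.13861072] 0.018744551990923272 [1.04 0.49 6.49]
```

View pics/s33.png

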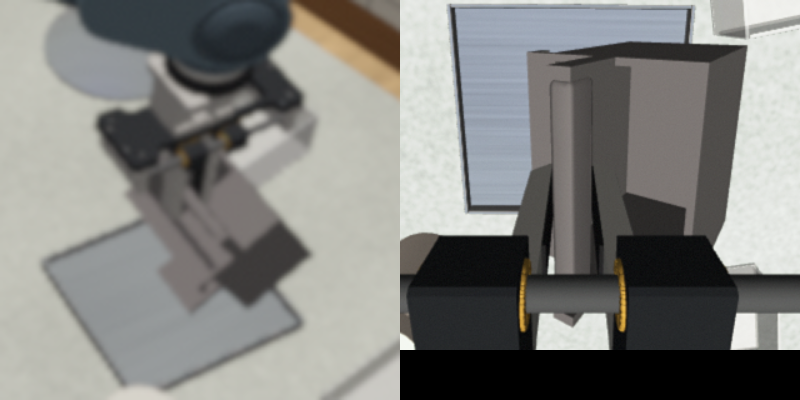

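>>> apply_moves --deltas '[[[0, 2, -1, 0, 10], [0, 2, -2, 0, 10], [0, 2, 0, 0, 10], [0, 2, 0, 0, 10]]]'

```text
time: 28.45
position: [0.5514, -0.2239, 0.1388]
ee_rot: [-0.001, 0.781, 0.625, -0.0]
ft_force: [0.3, 1.2, 0.0]
opening: 0.0183
```

>>> apply_moves --deltas '[[[0, -2, -6, 0, 10], [0, -6, -8, 0, 10], [0, -12, -4, 0, 10], [0, -15, 0, 0, 10], [0, -12, 0, 0, 10], [0, -5, 0, 0, 10], [0, 0, 0, 0, 10]]]'

```text
time: 29.15
position: [0.5005, -0.2127, 0.1576]
ee_rot: [0.0, 0.781, 0.625, 0.0]
ft_force: [0.1, -0.1, -3.2]
opening: 0.0116
```

The opening is now 11.6 mm with the full weight carried, so the bin has pivoted upright in the pinch. Checking.

```bash
cat > look3.py <<'E'
from h import *
import sys
o,p,M=state();print(o['time'],p,yawy(M),o['opening'],o['ft_force'].round(2))
a=ctrl.grab_frame('side')[140:290,300:450];w=ctrl.grab_frame('wrist')[100:380,180:500]
cv2.imwrite(f'pics/v{sys.argv[1]}.png',np.hstack([cv2.resize(a,(400,400),interpolation=cv2.INTER_CUBIC),cv2.copyMakeBorder(cv2.resize(w,(400,350)),0,50,0,0,cv2.BORDER_CONSTANT)]))
E
python3 look3.py 34
```

```text
29.15 [ 0.5004907  -0.21266869  0.1575576 ] -12.67255808232498 0.011630735889144516 [ 0.14 -0.06 -3.16]
```

View pics/v34.png

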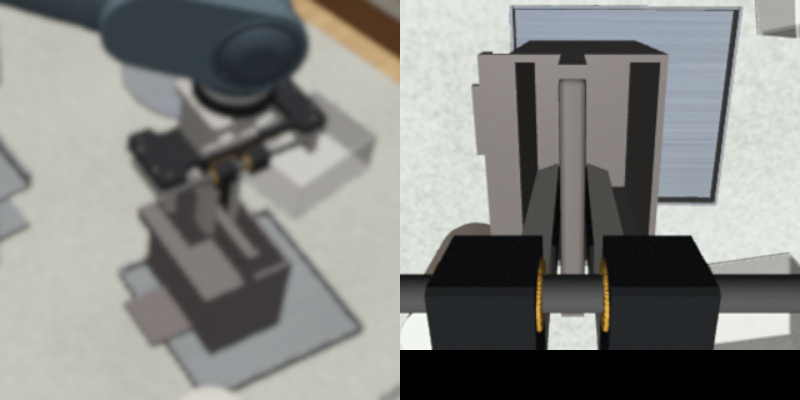

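```bash
python3 - <<'E'
from h import *
plan([.5606,-.226,.1576],-12.7,6,10)
E
```

```text
[[np.float64(0.0), np.float64(10.0), np.float64(0.0), np.float64(0.0), 10], [np.float64(0.0), np.float64(10.0), np.float64(0.0), np.float64(0.0), 10], [np.float64(0.0), np.float64(10.0), np.float64(0.0), np.float64(0.0), 10], [np.float64(0.0), np.float64(10.0), np.float64(0.0), np.float64(0.0), 10], [np.float64(0.0), np.float64(11.0), np.float64(0.0), np.float64(0.0), 10], [np.float64(0.0), np.float64(10.0), np.float64(0.0), np.float64(0.0), 10]]
end [ 0.5608 -0.2263  0.1576] -12.66
```

>>> apply_moves --deltas '[[[0, 5, 0, 0, 10], [0, 10, 0, 0, 10], [0, 13, 0, 0, 10], [0, 13, 0, 0, 10], [0, 11, 0, 0, 10], [0, 7, 0, 0, 10], [0, 3, 0, 0, 10], [0, 0, 0, 0, 10], [0, 0, 0, 0, 10]]]'

```text
time: 30.15
position: [0.5613, -0.2263, 0.1573]
ee_rot: [-0.0, 0.781, 0.625, -0.0]
ft_force: [-0.6, 0.3, -2.9]
opening: 0.0119
```

```bash
python3 look3.py 35
```

```text
30.15 [ 0.56128921 -0.22625785  0.15731188] -12.650338516513706 0.011855210999772079 [-0.62  0.31 -2.9 ]
```

View pics/v35.png

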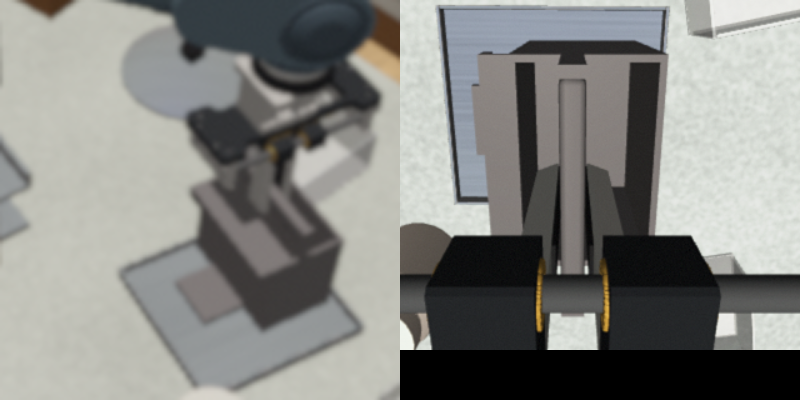

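Upright and centred over the tray. Lowering gently.

>>> apply_moves --deltas '[[[0, 0, 4, 0, 10], [0, 0, 8, 0, 10], [0, 0, 8, 0, 10], [0, 0, 6, 0, 10], [0, 0, 3, 0, 10], [0, 0, 2, 0, 10], [0, 0, 2, 0, 10], [0, 0, 1, 0, 10]]]'

```text
time: 31.05
position: [0.5617, -0.2265, 0.1235]
ee_rot: [0.0, 0.781, 0.625, 0.0]
ft_force: [0.4, 0.6, -2.5]
opening: 0.012
```

>>> apply_moves --deltas '[[[0, 0, 1, 0, 10], [0, 0, 1, 0, 10], [0, 0, 1, 0, 10]]]'

```text
time: 31.35
position: [0.562, -0.2262, 0.1217]
ee_rot: [0.0, 0.781, 0.625, 0.0]
ft_force: [-1.9, 4.2, 7.0]
opening: 0.0118
```

```bash
python3 look3.py 36
```

```text
31.35 [ 0.56198586 -0.22620588  0.12167656] -12.6507590560793 0.01184060290603232 [-1.91  4.22  7.  ]
```

View pics/v36.png

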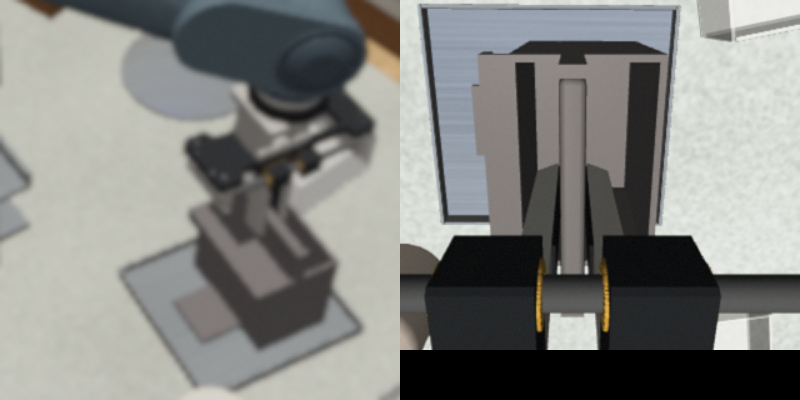

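```bash
python3 - <<'E'
from h import *
s=cal('side');o,p,M=state()
th=np.radians(-12.65);X=np.array([np.cos(th),np.sin(th),0]);Y=np.array([-np.sin(th),np.cos(th),0])
bar=p.copy()
for z0 in (.003,.008):
  org=np.array([p[0],p[1],0])+.008*X; org[2]=z0
  for n,q in(('bk-y bot',(-42,-65,0)),('fr-y bot',(42,-65,0)),('bk-y rim',(-42,-65,105)),('fr-y rim',(42,-65,105)),('foot -y',(-89.5,-30,0)),('foot +y',(-89.5,30,0))):
    q=np.array(q)/1000;P=org+q[0]*X+q[1]*Y+[0,0,q[2]]
    px=proj(s,P);print(z0,n,((px-[300,140])/.375).round(0))
ce=np.array([.545,-.2225,0])
for a,b in((-95,-90),(95,-90),(-95,90)): print('tray in',((proj(s,ce+a/1000*X+b/1000*Y+[0,0,.016])-[300,140])/.375).round(0))
a=cv2.imread('pics/v36.png')[200:400,100:380];cv2.imwrite('pics/v36c.png',cv2.resize(a,None,fx=2.8,fy=2.8))
E
```

```text
0.003 bk-y bot [256. 353.]
0.003 fr-y bot [321. 322.]
0.003 bk-y rim [267. 293.]
0.003 fr-y rim [337. 262.]
0.003 foot -y [199. 346.]
0.003 foot +y [170. 304.]
0.008 bk-y bot [256. 350.]
0.008 fr-y bot [322. 320.]
0.008 bk-y rim [268. 290.]
0.008 fr-y rim [338. 259.]
0.008 foot -y [200. 343.]
0.008 foot +y [170. 302.]
tray in [206. 394.]
tray in [359. 323.]
tray in [119. 269.]
```

View pics/v36c.png

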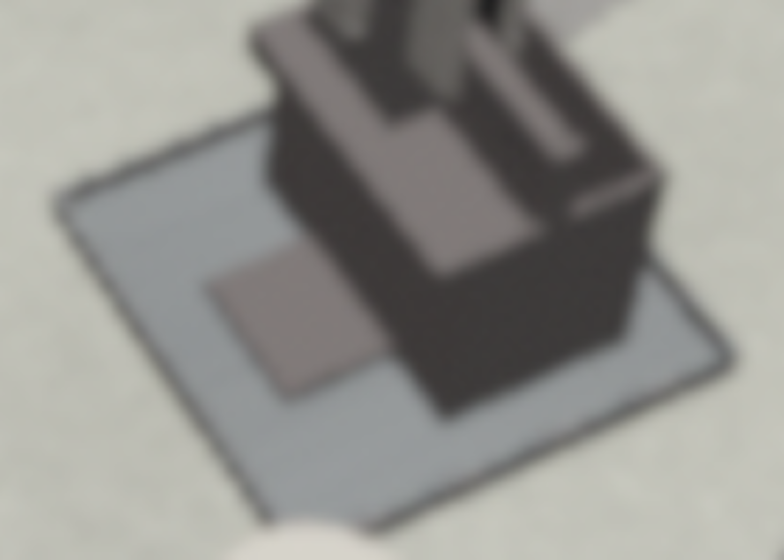

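The bin stands inside the tray with margin on all sides: its near bottom corners project within about 2 image px of the expected flat-standing positions. I'll unload slightly, hold, then let go.

>>> apply_moves --deltas '[[[0, 0, -1, 0, 10], [0, 0, 0, 0, 10], [0, 0, 0, 0, 10]]]'

```text
time: 31.75
position: [0.5618, -0.2264, 0.1217]
ee_rot: [0.0, 0.781, 0.625, 0.0]
ft_force: [-0.5, 1.7, 1.6]
opening: 0.0115
```

>>> apply_moves --deltas '[[[0, 0, 0, 0, 14], [0, 0, 0, 0, 18], [0, 0, 0, 0, 26], [0, 0, 0, 0, 36], [0, 0, 0, 0, 36]]]'

```text
time: 32.25
position: [0.5615, -0.2265, 0.1214]
ee_rot: [0.0, 0.781, 0.625, -0.0]
ft_force: [0.7, 0.6, -0.3]
opening: 0.0354
```

```bash
python3 look3.py 37
```

```text
32.25 [ 0.56154637 -0.22645639  0.1214099 ] -12.65432697183827 0.035393103802741514 [ 0.7   0.61 -0.26]
```

View pics/v37.png

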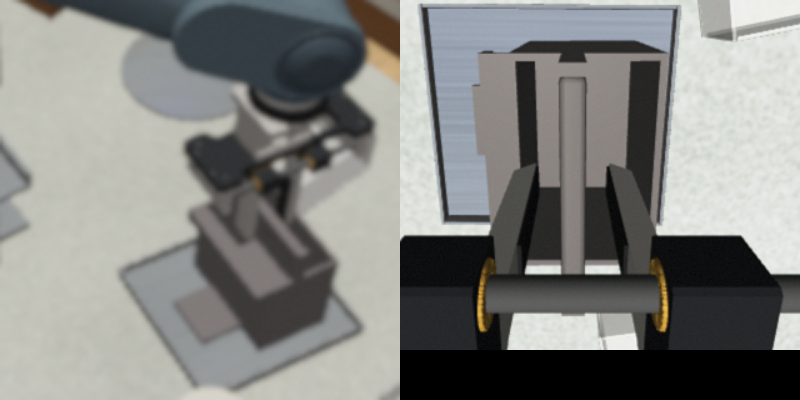

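Released, and nothing moved. Withdrawing straight up for a final check.

>>> apply_moves --deltas '[[[0, 0, -5, 0, 40], [0, 0, -15, 0, 40], [0, 0, -25, 0, 40], [0, 0, -30, 0, 40], [0, 0, -30, 0, 40], [0, 0, -25, 0, 40], [0, 0, -10, 0, 40], [0, 0, 0, 0, 40]]]'

```text
time: 33.15
position: [0.5624, -0.2269, 0.264]
ee_rot: [0.002, 0.781, 0.625, 0.001]
ft_force: [0.2, 0.6, 0.2]
opening: 0.0399
```

```bash
python3 look3.py 38; python3 - <<'E'
from h import *
cv2.imwrite('pics/end_side.png',ctrl.grab_frame('side'));cv2.imwrite('pics/end_wrist.png',ctrl.grab_frame('wrist'))
E
```

```text
33.15 [ 0.56238942 -0.22686908  0.26401572] -12.647288607058087 0.03990099870644027 [0.23 0.59 0.19]
```

View pics/end_side.png

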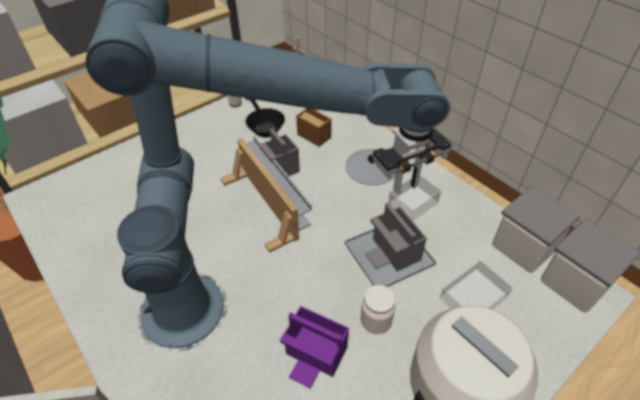

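View pics/end_wrist.png

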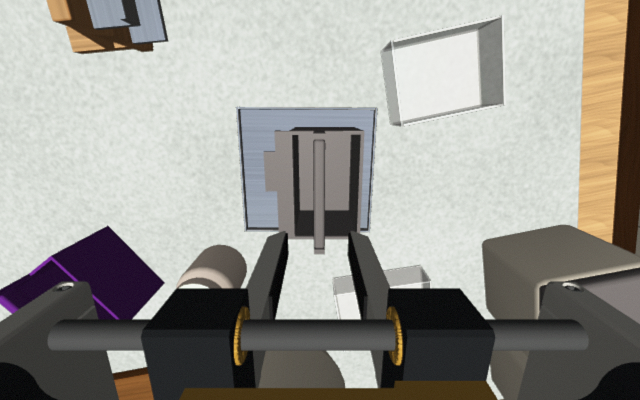

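The bin stands upright inside the tray. The narrow bin still hangs at side px (283,155), and everything else is where it was. Handing in.

```bash
python3 -c "
from rig import ctrl
print(ctrl.close_job())"
```

```text
the job is handed in; nothing more can be done
None
```

The wide bin is standing upright and flat inside the drip tray, and I handed the job in at about 33 s of the 51 s allowed. It took three tries to get it off the rack cleanly.

- **Failed lifts:** On the first two tries the tool could not tilt and the bin turned back in the pinch during the lift. The foot caught under the keeper both times. Once the bar also slipped out of the fingers, leaving the lip resting on top of the ledge edge. Each time I put the lip back in the channel before trying again.
- **The lift that worked:** I swung the bin to about 36° with the lip still roughly 11 mm down in the channel. I clamped the bar with the rear fingertip pressed on the bin's back flange, then lifted the lip straight off. The force matched the bin's weight and the tilt held.
- **Placing it:** I touched the tilted foot down in the tray. With the foot on the floor, I loosened the fingers to a close cage around the bar for about half a second and pinched it again higher up. The bin then pivoted upright in the grip. I centred it, lowered it until it carried its own weight, and let go. It did not move on release.
- **Last checks:** The final pictures show the bin flat and clear of all four tray walls. The narrow bin is still hanging, and nothing else had visibly moved. No contact force read more than about 17 N.
- **Disagreements:** The top and wrist cameras differed by 4–5 mm on the bar position, and I relied on the wrist camera. The final touchdown came about 5 mm higher than I had predicted.

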